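Fetch a cup nest from a narrow locker with a hook rod and press it into the indexing plate

TASK

With the hook rod, not with the fingers, lift the cup nest by its bail off the two-prong hanger deep in the narrow locker, bring it out, stand it on the table and let the hook go of it. Lay the rod back with its handle on its mat, then take the nest in the gripper, put it into the one empty pocket of the indexing plate and press it fully home past the pocket's spring plunger, upright with its shoulder on the plate. Leave the other loose things where they are.

Things in the scene. Friction and masses are not known exactly. Their poses are not given: they have to be found in the camera images.
- rod_center (a point): Centre of the hook rod's handle: a black block 110 (x) by 24 (y) by 28 (z) mm. From its +x end an 8 mm round steel rod runs on along x at mid-height (first 12 mm a 14 mm collar). z is up as it lies, x points from handle to hook. 0.2 kg, balanced inside the handle. It starts lying on the mat, hook end towards the robot's right.
- hook_corner (a point): The corner where the rod turns up into its hook, on the rod's axis, 245 mm along x from the handle's centre. From here the 8 mm thick hook points up (z): its rounded tip reaches 11 mm above the rod's axis.
- rod: The whole hook rod. Origin under the handle's centre, 14 mm below it; same axes.
- mat: Thin cork mat, 300 (x) by 80 (y) by 3 (z) mm, fixed on the table; origin under its centre. The rod's handle lies about 70 mm from its centre towards -x, the rod along its x. The bare table around x = 0.57 m, y = 0, between locker, plate and mat, is always free.
- nest_center (a point): Centre of the cup nest's body, 20 mm above its foot, on its axis (z up). Turned aluminium, about 0.14 kg. Spigot 44 mm in diameter from 0 to 14 mm above the foot, its lowest 6 mm tapering to 37; above it, with a flat shoulder, a cup body 52 mm in diameter from 14 to 43 mm. Only the bail stands higher.
- nest: The whole nest. Origin at the middle of its foot, 20 mm below nest_center; same axes. It starts hanging upright by the flat parts of its bail on the locker's two prongs, its x along the locker's x, foot about 61 mm above the table. Standing, it is best gripped round the top of its body with the fingers on its -x and +x sides, the bail between them.
- locker: Fixed narrow locker, 200 (x) by 92 (y) by 200 (z) mm, of sheet metal with a clear roof; origin under its centre. The mouth is the whole open end at -x, facing the robot's left; x points into the depth. Walls, floor and roof are 4 mm thick, 84 mm wide inside. The +y wall has an open viewing window along its whole length, from 70 to 150 mm above the table.
- dial: Fixed square indexing plate, 210 by 210 by 22 mm, lying on the table, origin under its centre. Four pockets at x, y = -55 or +55; three hold seated round nests standing 8 mm above the plate; a low hub of 44 mm diameter in the middle stands 10 mm above it at most.
- pocket (a point): Middle of the empty pocket's mouth, on the plate's upper face, at x = y = -55 of the plate; same axes. Bore 46 mm wide, 16 deep, rim chamfered. A round-nosed spring plunger stands 4 mm into it from the -x side, 5.5 mm below the face: the nest stays 2.5 mm or more proud until pressed down with some 5 to 15 N. Seated, shoulder on plate, nest_center is 6 mm above this point. Any yaw.
- can: Bystander: plain steel can, 60 mm diameter, 100 tall; origin under its centre.
- spare: Bystander: a nest body without a bail, 52 mm diameter, 43 tall; origin under its centre.
- lids: Bystander: stack of white lids, 68 mm diameter, 30 tall; origin under its centre.
- wrench: Bystander: wrench 150 mm long lying on the table.
- clamp: Bystander: black clamp lever about 110 mm long lying on the table.
- bin: Bystander: small grey open bin, 120 by 90 by 50 mm.
- driver: Bystander: screwdriver 180 mm long lying on the table.
- bail (a point): Underside of the middle of the nest's fixed bail, 78 mm above the foot. The bail is 5 mm wire in the nest's y-z plane: legs at y = -23.5 and +23.5, flat crown with its underside 72 mm above the foot, raised within 9 mm of the axis to 78, so that a rod lifting along x centres itself; top at 83 mm.
- hanger (a point): Midway between the two hanger prongs in the locker, near their tips: x = 30, 130 mm above the table, axes as the locker. The level 6 mm steel prongs run from the back wall at y = -15 and +15; their tips turn up to 10 mm above the prongs' axes at x = 25, so the bail must be lifted over 10 mm before it is drawn out. 24 mm are free between them.
There are look-alikes about, which are no part of the job. Leave any red look-alike of the nest alone.

How it is judged:
On the way, in this order (a step that is already met when the one before it is completed fails the run):
1. the nest hangs on the rod's hook, clear of the hanger and the locker (contact force between rod and nest above 0.4 N and contact force between nest and locker below 0.05 N and contact force between the fingers and nest below 0.05 N), for 0.2 s.
2. the nest stands upright on the table outside the locker, free of rod and fingers (height (world z) of nest_center below 0.027 m and angle between nest_center's own z axis and vertical below 0.1 rad and linear speed of nest below 0.02 m/s and contact force between each of rod, the fingers and nest below 0.02 N and (x of nest_center in the frame of locker below -0.12 m or x of nest_center in the frame of locker above 0.12 m or y of nest_center in the frame of locker above 0.07 m or y of nest_center in the frame of locker below -0.07 m)), for 0.2 s.
At the end, for the whole second after the job is handed in: The nest is seated in the empty pocket: its axis within 3 mm of the pocket's, its shoulder within 1.8 mm of the plate, tilted less than 0.06 rad; the rod lies with its handle on the mat (handle centre within the mat's 300 by 80 mm outline and less than 24 mm above the table); both at rest (horizontal distance between nest_center and pocket below 0.003 m and z of nest_center in the frame of pocket between 0.003 and 0.0078 m and angle between nest_center's own z axis and vertical below 0.06 rad and linear speed of each of nest, rod below 0.01 m/s and x of rod_center in the frame of mat between -0.15 and 0.15 m and y of rod_center in the frame of mat between -0.04 and 0.04 m and z of rod_center in the frame of mat below 0.024 m); the robot touches nothing.
It fails at once if the fingers take hold of the nest while it is in the locker (contact force between the fingers and nest above 0.3 N and x of nest_center in the frame of locker between -0.1 and 0.1 m and y of nest_center in the frame of locker between -0.045 and 0.045 m).
It fails at once if another loose thing is moved more than 30 mm (distance of any of can, spare, lids, wrench, clamp, bin, driver from where it was at the start of the episode above 0.03 m).
It also fails if it takes over 72 s, if anything falls off the work surface, if the arm or the gripper's body presses on something with over 40 N, if the wrist force passes 120 N, or if a joint passes its speed limit or range.

ROBOT

A 6-joint arm with a two-finger parallel gripper is mounted at the origin on the work surface. World frame = base frame: x ahead of the robot, y to its left, z up, the work surface at z = 0. Lengths are in m, angles in rad, forces in N, time in s.
With the tool pointing down it reaches from about 0.425 to 0.95 m from the base axis. Payload 3.5 kg.
Tool frame: the origin (TCP) lies midway between the tips of the shut fingers; the grasp point (between the pads) lies 19 mm behind it (tcp_to_grasp is the distance from the TCP to the grasp point, in m); z points along the fingers, y is the direction in which the jaws open and shut (so a half turn about z gives the same grasp; the last joint's range is limited). The gripper opens to 85 mm and grips with 20 to 120 N. Pads are 22 mm wide; open, the fingers measure 114 mm over their backs; the gripper's body (76 mm by 85 mm) begins 54 mm behind the grasp point. The pads swing forward as they close: fully open they stand 13 mm farther back than shut.
Start: joints at [-1.332, 0.286, 1.577, -0, 1.279, -0.15], TCP at [0.256, -0.625, 0.231] pointing down, gripper open.
Joint ranges: [-2.77, 2.77], [-0.9, 2.22], [0.21, 2.48], [-1.53, 4.67], [0.24, 2.81], [-2.84, 2.84]. Speed limits (rad/s): [2.79, 2.79, 3.14, 3.14, 3.14, 3.14].

INTERFACE

Orientations are given as a unit quaternion [w, x, y, z].
In Python, from cell import sense, grab_frame, close_job, find_in, tcp_to_grasp gives the robot as it stands.
- The arm moves only by the tool jog_arm, never from a script. Its arguments are lists of equal length, an entry for each row: "offset": the shift along the world's x, y, z in units of 0.03 m (1.0 is 0.03 m), a list of three; "rotation": the turn, a rotation vector about the world's x, y, z in units of 10 degrees (1.0 is 10 degrees), a list of three. In form: {"offset": [[x, y, z], ...], "rotation": [[rx, ry, rz], ...]}. A call has 1 to 10 rows; each row shifts and turns the pose as measured when the row begins; what a row does not reach is not made up. A row lasts 1/8 s, in which the tool goes at most 62.5 mm and 10.7 degrees, less where a joint would pass 70% of its speed; a pose out of reach is approached as far as the arm can. A call with a number of a shift or a turn outside -1 to 1 is refused whole. A call with a gripper value outside its range is refused whole. "fingers" is the opening, from -1 (shut) to 1 (fully open), set as the call begins (left out, the last holds). The fingers move at their own pace and stop on an object; the grip force is fixed at half the most. Time passes only in rows, so rows that do not move let the fingers close. It gives the time, the measured TCP pose, the force and the opening at its end, in the units of the state.
- sense(): the state, without advancing time (a new reading comes with each control period).
- grab_frame(name): name is "scene" or "side" or "wrist"; returns a dict with "pixels" (420x560x3 uint8, red, green, blue), "fx", "fy", "cx", "cy" (pixels), "R" (3x3) and "t" (3): a world point X has camera coordinates R X + t; the wrist camera has in their place "tool_from_camera" (4x4, takes a point from camera to tool coordinates, whose origin is the TCP and whose axes are the flange's). Camera axes: x right, y down, z forward; pixel columns grow to the right and rows downward; lengths in m; the calibration is good to about 2 mm. A picture is of the moment at which its call begins: read the wrist's pose just before it. There is no depth.
- close_job(): hands the job in, once; it reports no verdict.
Trained networks look in a picture, given as the dict that the camera call returned (one of the last four; its "shot" number tells which), for a name from the list of things; names that differ only in an ending like _2 or _b are one class to them, and where a whole thing is asked for, a point or a joint stands for the part that bears it (a point fixed in the world has none). Each returns a list of dicts, best first, with "confidence" (0 to 1); they miss things now and then, are a little off and sometimes report something else, mostly with a low value. They report only what shows in the picture. A call takes as long as a camera call. They do not tell look-alikes from the thing itself.
- find_in(query, picture): "box" ([left, top, right, bottom] in pixels, round what is visible of it).
The state is a dict: "time_s": time; "qpos": joint angles; "qvel": joint speeds; "joint_efforts": joint torques, N m; "position": TCP position; "orientation": TCP orientation; "contact_force": force on the tool from outside, world axes, zero at the start; "ft_torque": the same for the moment, N m; "width": finger opening in m.
Only numpy, scipy, OpenCV 4.12 (cv2) and the standard library are available. Lean on these libraries where they do the work, as an engineer would, in place of code of your own. Each camera call takes 0.05 s, during which the arm holds its last target.

## Working session

There is one attempt and no reset: what is moved stays moved. The work goes in short steps, Python scripts to look and compute and a tool call to move; the robot and the scene stay as the last step left them, time stands still between calls to the robot, and variables do not carry over. Pictures are saved under pics/ and viewed, and the job is handed in when it is done.

Besides the shell and the picture viewer there is one more tool, called after "Request:" in YAML: its name, and indented under it one key for each argument. jog_arm: Moves the arm, as the interface text tells. Shifts and turns lie within -1 to 1; 1 stands for 0.03 m of shift or 10 degrees of turn. Its arguments: {"type":"object","properties":{"offset":{"type":"array"},"rotation":{"type":"array"},"fingers":{"type":"number"}},"required":["offset","rotation"]}

```bash
ls; mkdir -p pics; python3 - <<'E'
from cell import *
import cv2,pickle
print(sense()); print(tcp_to_grasp)
for n in ["scene","side","wrist"]:
    f=grab_frame(n); cv2.imwrite(f"pics/{n}0.png",f["pixels"][:,:,::-1]); pickle.dump(f,open(f"{n}0.pkl","wb"))
    print(n,{k:v for k,v in f.items() if k!="pixels"})
    for q in (["rod_center","hook_corner","mat","nest_center","nest","locker","dial","pocket","bail","hanger","can","spare","lids","bin"] if n!="wrist" else []):
        r=find_in(q,f); print(q,[(([round(float(x)) for x in d["box"]]),round(float(d["confidence"]),2)) for d in r[:3]])
print(sense()["time_s"])
E
```

```text
pics
{'time_s': 0.0, 'qpos': array([-1.33199599e+00,  2.87214304e-01,  1.57818470e+00, -3.77676443e-05,
        1.27858229e+00, -1.50000549e-01]), 'qvel': array([ 0.00225195,  0.00078805, -0.0009406 , -0.00012292,  0.00046973,
        0.00039171]), 'joint_efforts': array([ 7.83209234e-04, -4.05972326e+01, -2.92629361e+01, -6.27047666e-05,
        5.78678344e-03, -8.12426691e-06]), 'position': array([ 0.25573964, -0.62396696,  0.22991057]), 'orientation': array([-1.19234365e-03,  9.81161912e-01,  1.93183529e-01, -7.10693784e-05]), 'contact_force': array([-0.75463681, -0.37954518, -0.20846318]), 'ft_torque': array([ 0.02240525,  0.00899122, -0.01434416]), 'width': 0.08534438963342053}
0.0187
scene {'fx': 466.8934384139443, 'fy': 466.8934384139443, 'cx': 282.7898773756183, 'cy': 215.16768535070156, 'R': array([[-0.77512241,  0.63169751,  0.01197927],
       [ 0.40335791,  0.50935462, -0.76017121],
       [-0.48629996, -0.58439381, -0.64961237]]), 't': array([ 0.46580383, -0.10406166,  1.71373231]), 'shot': 1}
rod_center [([286, 205, 356, 259], 0.65)]
hook_corner [([305, 224, 352, 258], 
[... 1621 characters left out ...]
5, 261], 0.66), ([271, 111, 314, 218], 0.62)]
spare [([271, 112, 316, 219], 0.38)]
lids [([173, 211, 205, 236], 0.64)]
bin [([316, 132, 358, 172], 0.84), ([270, 111, 318, 219], 0.5), ([178, 211, 199, 236], 0.23)]
wrist {'fx': 340.74628667791194, 'fy': 340.74628667791194, 'cx': 273.4033804468676, 'cy': 211.67936162913995, 'tool_from_camera': array([[-5.15158307e-04, -9.59767619e-01, -2.80795034e-01,
         7.11203231e-02],
       [ 9.99999860e-01, -4.60498465e-04, -2.60641071e-04,
        -6.49562241e-04],
       [ 1.20849178e-04, -2.80795129e-01,  9.59767722e-01,
        -1.42076724e-01],
       [ 0.00000000e+00,  0.00000000e+00,  0.00000000e+00,
         1.00000000e+00]]), 'shot': 3}
1.55
```

```bash
python3 - <<'E'
import cv2
a=cv2.imread("pics/scene0.png"); cv2.imwrite("pics/scene0b.png",cv2.resize(a[130:390,180:420],None,fx=3,fy=3,interpolation=cv2.INTER_CUBIC)[:600*3])
c=a[130:330,180:400];cv2.imwrite("pics/s1.png",cv2.resize(c,None,fx=3,fy=3,interpolation=cv2.INTER_CUBIC))
b=cv2.imread("pics/side0.png");c=b[100:300,170:390];cv2.imwrite("pics/s2.png",cv2.resize(c,None,fx=3,fy=3,interpolation=cv2.INTER_CUBIC))
E
```

```text
(no output)
```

View pics/scene0.png

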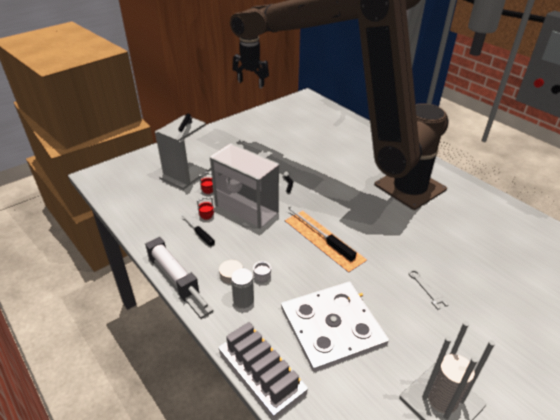

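View pics/side0.png

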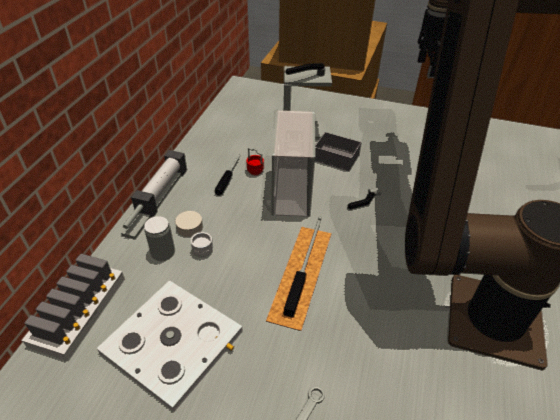

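View pics/s1.png

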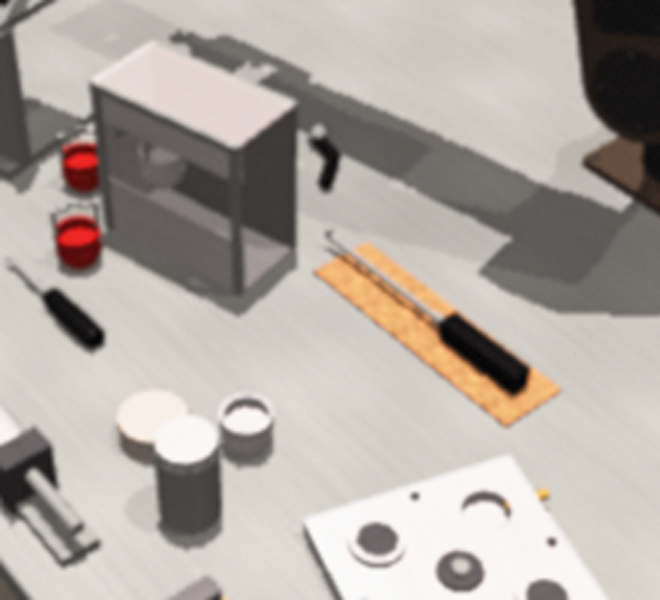

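View pics/s2.png

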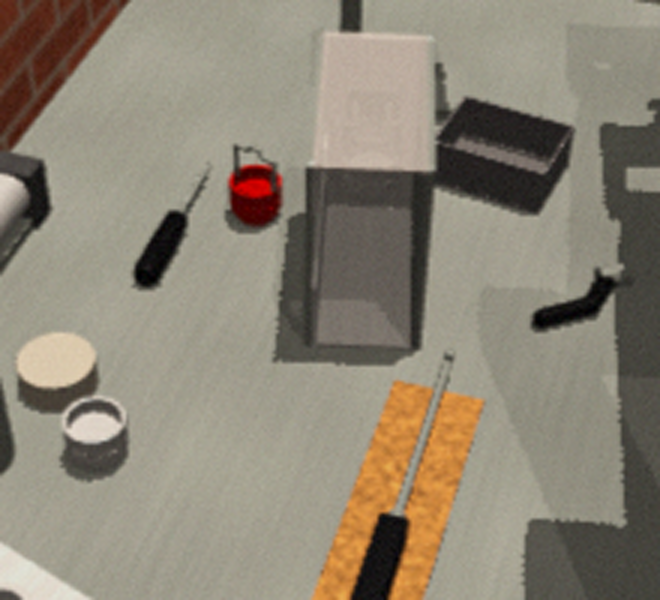

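View pics/wrist0.png

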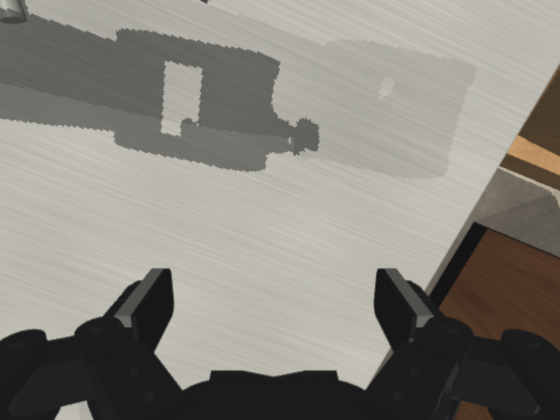

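```bash
cat > h.py <<'E'
import numpy as np,pickle
from scipy.optimize import least_squares
from scipy.spatial.transform import Rotation as Ro
def load(n): return pickle.load(open(n+".pkl","rb"))
def proj(f,X):
    X=np.atleast_2d(X); c=X@f["R"].T+f["t"]
    return np.c_[f["fx"]*c[:,0]/c[:,2]+f["cx"],f["fy"]*c[:,1]/c[:,2]+f["cy"]]
def onz(f,px,z):
    px=np.atleast_2d(px).astype(float); d=np.c_[(px[:,0]-f["cx"])/f["fx"],(px[:,1]-f["cy"])/f["fy"],np.ones(len(px))]@f["R"]
    C=-f["R"].T@f["t"]; s=(z-C[2])/d[:,2]; return C+d*s[:,None]
def wristcal(f,s):
    # give R,t for wrist frame
    q=s["orientation"]; Rw=Ro.from_quat([q[1],q[2],q[3],q[0]]).as_matrix()
    T=np.eye(4);T[:3,:3]=Rw;T[:3,3]=s["position"]
    M=np.linalg.inv(T@f["tool_from_camera"]); f=dict(f);f["R"]=M[:3,:3];f["t"]=M[:3,3]; return f
def fit(obs,p0):
    # obs: list (frame, px, local xyz)
    def r(p):
        c,s=np.cos(p[2]),np.sin(p[2]); o=[]
        for f,px,l in obs:
            X=[p[0]+c*l[0]-s*l[1],p[1]+s*l[0]+c*l[1],l[2]]; o.append(proj(f,X)[0]-px)
        return np.ravel(o)
    q=least_squares(r,p0,loss="soft_l1"); return q.x,r(q.x).reshape(-1,2).round(1)
E
python3 - <<'E'
from h import *
np.set_printoptions(precision=4,suppress=True)
S=load("scene0");D=load("side0")
s=lambda p:np.array(p)/3+[180,130]
d=lambda p:np.array(p)/3+[170,100]
P=lambda n,a:print(n,a.tolist() if 0 else a)
P("mat sc",onz(S,s([(315,272),(367,243),(560,390),(508,425)]),.003))
P("mat sd",onz(D,[*d([(397,380),(485,400)]),(303,329),(268,321)],.003))
P("lock roof sc",onz(S,s([(93,83),(155,42),(297,103),(237,150)]),.2))
P("lock roof sd",onz(D,d([(322,32),(435,36),(433,168),(307,167)]),.2))
P("mouth sc",onz(S,s([(240,293),(295,252)]),.0))
P("mouth sd",onz(D,d([(315,345),(420,348)]),.0))
P("hook tip",np.r_[onz(S,s([(327,235)]),.026),onz(D,d([(450,352)]),.026)])
P("spare",np.r_[onz(S,[(261,267)],.043),onz(D,[(201,238)],.043)])
P("driver",onz(D,[(220,190),(239,156)],0.01))
P("clamp",onz(D,[(350,206),(375,192)],0.01))
P("dial sd",onz(D,[(169,282),(243,330),(174,405),(99,345)],0.022))
P("pocket",np.r_[onz(D,[(209,332)],0.022),onz(S,[(341.5,298)],0.022)])
P("nest body",onz(S,[(233,184)],0.081))
P("redmid",np.r_[onz(S,[(206,205)],0.043),onz(S,[(207,182)],0.043)])
E
```

```text
mat sc [[ 0.4807 -0.1359  0.003 ]
 [ 0.4024 -0.1379  0.003 ]
 [ 0.4011  0.1595  0.003 ]
 [ 0.4769  0.1604  0.003 ]]
mat sd [[ 0.4759 -0.1416  0.003 ]
 [ 0.3976 -0.1417  0.003 ]
 [ 0.3941  0.1538  0.003 ]
 [ 0.4719  0.1578  0.003 ]]
lock roof sc [[ 0.6173 -0.3452  0.2   ]
 [ 0.5196 -0.3721  0.2   ]
 [ 0.4707 -0.1824  0.2   ]
 [ 0.5696 -0.1549  0.2   ]]
lock roof sd [[ 0.6128 -0.3535  0.2   ]
 [ 0.5147 -0.3787  0.2   ]
 [ 0.4689 -0.19    0.2   ]
 [ 0.5647 -0.1602  0.2   ]]
mouth sc [[ 0.5651 -0.1626  0.    ]
 [ 0.4744 -0.1792  0.    ]]
mouth sd [[ 0.558  -0.164   0.    ]
 [ 0.4674 -0.1893  0.    ]]
hook tip [[ 0.4472 -0.1561  0.026 ]
 [ 0.4362 -0.1665  0.026 ]]
spare [[0.6926 0.0125 0.043 ]
 [0.6921 0.0095 0.043 ]]
driver [[ 0.7324 -0.2024  0.01  ]
 [ 0.7372 -0.3655  0.01  ]]
clamp [[ 0.3717 -0.2503  0.01  ]
 [ 0.316  -0.3286  0.01  ]]
dial sd [[0.7156 0.1404 0.022 ]
 [0.511  0.2062 0.022 ]
 [0.5773 0.3941 0.022 ]
 [0.7782 0.3287 0.022 ]]
pocket [[0.5769 0.2324 0.022 ]
 [0.5779 0.2273 0.022 ]]
nest body [[ 0.5566 -0.3225  0.081 ]]
redmid [[ 0.6659 -0.3252  0.043 ]
 [ 0.5946 -0.4324  0.043 ]]
```

Request:
jog_arm:
  offset:
    - [0.6,0.8,0.4]
    - [0.6,0.8,0.4]
    - [0.6,0.8,0.4]
    - [0.6,0.8,0.4]
    - [0.6,0.8,0.2]
    - [0.5,0.9,0]
    - [0.5,1,0]
    - [0.4,1,0]
    - [0.4,1,0]
    - [0.3,1,0]
  rotation:
    - [0,0,0.5]
    - [0,0,0.5]
    - [0,0,0.5]
    - [0,0,0.5]
    - [0,0,0.5]
    - [0,0,0.5]
    - [0,0,0.5]
    - [0,0,0.5]
    - [0,0,0.5]
    - [0,0,0.5]
  fingers: 1

```text
time_s: 2.8
position: [0.4119, -0.3509, 0.2875]
orientation: [0.001, 0.8, 0.6, 0.0]
contact_force: [0.0, -0.5, -0.5]
width: 0.0853
```

Request:
jog_arm:
  offset:
    - [0.2,1,0]
    - [0.2,1,0]
    - [0.1,1,0]
    - [0.1,1,0]
    - [0.1,1,0]
    - [0.1,1,0]
    - [0,1,0]
    - [0,1,0]
    - [0,1,-0.5]
    - [0,1,-0.5]
  rotation:
    - [0,0,0.2]
    - [0,0,0.2]
    - [0,0,0.2]
    - [0,0,0.2]
    - [0,0,0.2]
    - [0,0,0.2]
    - [0,0,0.2]
    - [0,0,0.2]
    - [0,0,0]
    - [0,0,0]

```text
time_s: 4.05
position: [0.4371, -0.041, 0.2606]
orientation: [0.005, 0.705, 0.709, 0.002]
contact_force: [0.5, -0.3, 0.5]
width: 0.0851
```

Request:
jog_arm:
  offset:
    - [0,1,-0.6]
    - [0,1,-0.6]
    - [0,1,-0.5]
    - [0,0,0]
    - [0,0,0]
  rotation:
    - [0,0,0]
    - [0,0,0]
    - [0,0,0]
    - [0,0,0]
    - [0,0,0]

```text
time_s: 4.68
position: [0.4364, 0.0529, 0.2087]
orientation: [0.007, 0.704, 0.71, 0.002]
contact_force: [0.1, -0.8, 0.4]
width: 0.0853
```

```bash
cat > snap.py <<'E'
import sys,cv2,pickle
from cell import *
from h import wristcal
# usage: snap.py tag cams...
for n in sys.argv[2:]:
    s=sense(); f=grab_frame(n)
    if n=="wrist": f=wristcal(f,s)
    pickle.dump(f,open(f"{n}_{sys.argv[1]}.pkl","wb")); cv2.imwrite(f"pics/{n}_{sys.argv[1]}.png",f["pixels"][:,:,::-1])
s=sense(); print(s["time_s"],s["position"].round(4),s["orientation"].round(4),s["contact_force"].round(2),round(s["width"],4))
E
python3 snap.py a wrist
```

```text
4.725 [0.4364 0.0528 0.2087] [0.0064 0.7044 0.7097 0.0025] [-0.32  0.06 -1.27] 0.0853
```

View pics/wrist_a.png

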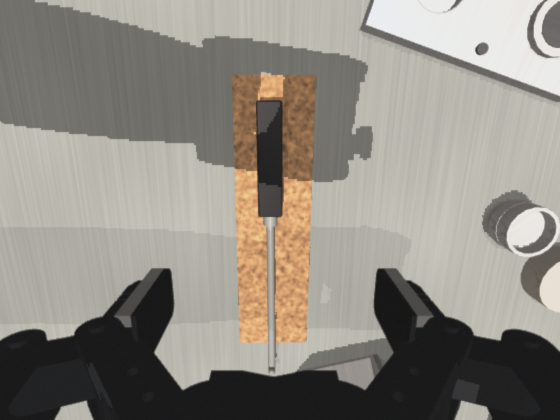

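```bash
python3 - <<'E'
from h import *
f=load("wrist_a")
np.set_printoptions(precision=4,suppress=True)
print(onz(f,[(257,101),(281,101),(282,216),(259,216)],.031))
print(onz(f,[(270,222),(272,360)],.017))
print(onz(f,[(232,75),(315,75),(307,342),(240,342)],.003))
# dial corner
print(onz(f,[(362,28),(480,48)],.022))
E
```

```text
[[0.4229 0.1331 0.031 ]
 [0.4443 0.1333 0.031 ]
 [0.4468 0.0258 0.031 ]
 [0.4242 0.0258 0.031 ]]
[[ 0.4351  0.015   0.017 ]
 [ 0.4383 -0.1555  0.017 ]]
[[ 0.3984  0.1571  0.003 ]
 [ 0.4773  0.1578  0.003 ]
 [ 0.4804 -0.1415  0.003 ]
 [ 0.3999 -0.1414  0.003 ]]
[[0.5142 0.1944 0.022 ]
 [0.6203 0.1796 0.022 ]]
```

Request:
jog_arm:
  offset:
    - [0,0.3,-1]
    - [0,0,-1]
    - [0,0,-1]
    - [0,0,-1]
    - [0,0,-1]
    - [0,0,-0.9]
    - [0,0,-0.4]
    - [0,0,-0.2]
    - [0,0,0]
  rotation:
    - [0,0.07,0]
    - [0,0,0.05]
    - [0,0,0]
    - [0,0,0]
    - [0,0,0]
    - [0,0,0]
    - [0,0,0]
    - [0,0,0]
    - [0,0,0]

```text
time_s: 5.85
position: [0.4455, 0.0531, 0.0176]
orientation: [0.011, 0.706, 0.708, 0.004]
contact_force: [0.3, -0.5, 0.4]
width: 0.0857
```

Request:
jog_arm:
  offset:
    - [-0.35,0.3,0]
    - [0,0,0]
  rotation:
    - [0,0.1,0]
    - [0,0,0]

```text
time_s: 6.1
position: [0.4356, 0.0625, 0.0193]
orientation: [0.005, 0.706, 0.708, -0.002]
contact_force: [-0.5, -0.7, 0.4]
width: 0.0855
```

```bash
cat > st.py <<'E'
from cell import sense
from h import Ro
import numpy as np
s=sense();q=s["orientation"];R=Ro.from_quat([q[1],q[2],q[3],q[0]]).as_matrix()
print(round(s["time_s"],2),s["position"].round(4),"zdir",R[:,2].round(4),"yaw",round(np.degrees(np.arctan2(R[1,0],R[0,0])),2),"F",s["contact_force"].round(1),"T",s["ft_torque"].round(2),"w",round(s["width"],4))
E
python3 st.py
```

```text
6.1 [0.4356 0.0625 0.0193] zdir [ 0.005  -0.0096 -0.9999] yaw 90.22 F [-0.5 -0.7  0.4] T [ 0.05  0.02 -0.07] w 0.0855
```

Request:
jog_arm:
  offset:
    - [0,0,-0.25]
    - [0,0,-0.2]
    - [0,0,0]
  rotation:
    - [0.05,0.02,0]
    - [0,0,0.05]
    - [0,0,0]

```text
time_s: 6.48
position: [0.4361, 0.0629, 0.0055]
orientation: [0.001, 0.702, 0.712, 0.001]
contact_force: [-1.1, -0.7, 0.0]
width: 0.0854
```

```bash
python3 st.py
```

```text
6.47 [0.4361 0.0629 0.0055] zdir [ 3.1e-03 -4.0e-04 -1.0e+00] yaw 90.81 F [-1.1 -0.7  0. ] T [0.07 0.02 0.03] w 0.0854
```

Close the fingers.

Request:
jog_arm:
  offset:
    - [0,0,0]
    - [0,0,0]
    - [0,0,0]
    - [0,0,0]
    - [0,0,0]
    - [0,0,0]
  rotation:
    - [0,0,0]
    - [0,0,0]
    - [0,0,0]
    - [0,0,0]
    - [0,0,0]
    - [0,0,0]
  fingers: -1

```text
time_s: 7.22
position: [0.4365, 0.0627, 0.0057]
orientation: [0.001, 0.702, 0.712, 0.001]
contact_force: [1.3, -0.5, -0.2]
width: 0.0229
```

```bash
python3 st.py
```

```text
7.22 [0.4365 0.0627 0.0057] zdir [ 3.8e-03 -4.0e-04 -1.0e+00] yaw 90.79 F [ 1.3 -0.5 -0.2] T [0.01 0.02 0.01] w 0.0229
```

Request:
jog_arm:
  offset:
    - [0,0,0.5]
    - [0,0.3,0.8]
    - [0,0.5,0.8]
    - [0.2,0.4,0.8]
    - [0.2,0,0.6]
    - [0.1,0,0.1]
    - [0,0,0]
    - [0,0,0]
  rotation:
    - [0,0,0]
    - [0,0,0]
    - [0,0,0.2]
    - [0,0,0.3]
    - [0,0,0.3]
    - [0,0,0.3]
    - [0,0,0.2]
    - [0,0,0]

```text
time_s: 8.22
position: [0.4489, 0.1004, 0.1207]
orientation: [0.001, 0.614, 0.789, 0.001]
contact_force: [0.2, -0.3, -2.0]
width: 0.0231
```

```bash
python3 st.py; python3 snap.py b scene side wrist; python3 - <<'E'
import cv2
a=cv2.imread("pics/scene_b.png");cv2.imwrite("pics/sb1.png",cv2.resize(a[130:330,180:400],None,fx=3,fy=3,interpolation=cv2.INTER_CUBIC))
b=cv2.imread("pics/side_b.png");cv2.imwrite("pics/sb2.png",cv2.resize(b[100:300,170:390],None,fx=3,fy=3,interpolation=cv2.INTER_CUBIC))
E
```

```text
8.22 [0.4489 0.1004 0.1207] zdir [ 1.9e-03  1.0e-04 -1.0e+00] yaw 104.2 F [ 0.2 -0.3 -2. ] T [ 0.08  0.05 -0.01] w 0.0231
8.375 [0.4488 0.1003 0.1203] [5.000e-04 6.144e-01 7.890e-01 4.000e-04] [-0.37 -0.27 -2.25] 0.0231
```

View pics/wrist_b.png

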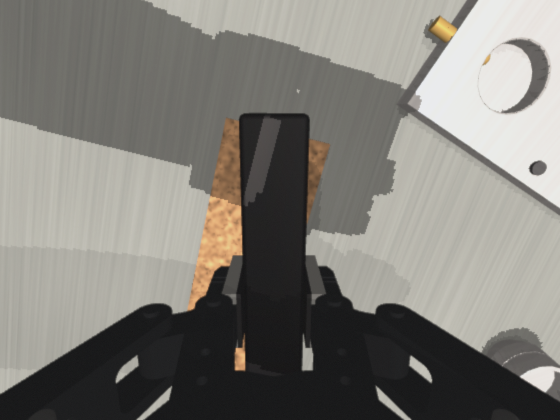

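View pics/sb1.png

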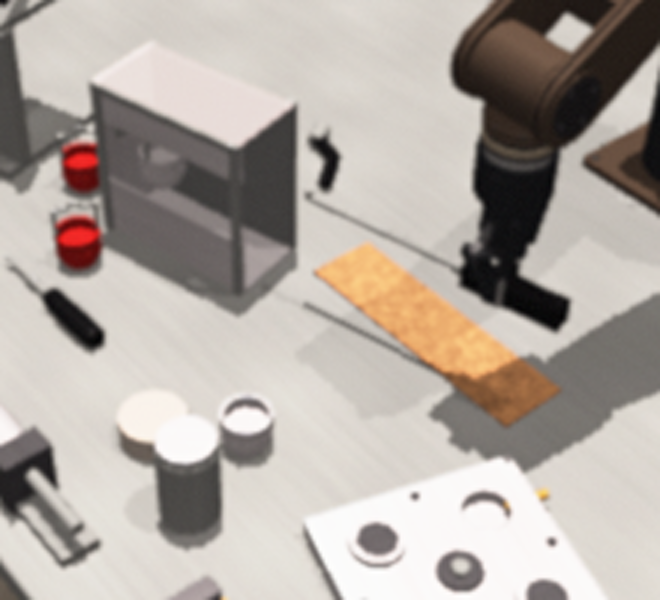

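View pics/sb2.png

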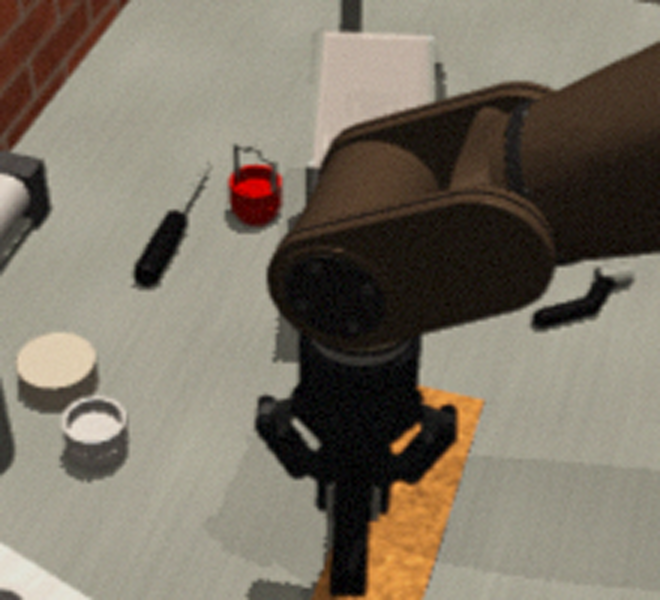

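```bash
python3 - <<'E'
from h import *
import cv2
f=load("scene_b")
np.set_printoptions(precision=2,suppress=True)
C=lambda p:(proj(f,p)-[180,130])*3
T=np.array([.4488,.1003,.1316]);u=np.array([.2453,-.9694,0])
print("tip,corner, front",C([T+.228*u+[0,0,.007],T+.228*u,T+.05*u]))
# draw model of locker
L=np.array([.5445,-.264,0]); a=np.radians(-75.9); R=Ro.from_euler('z',a).as_matrix()
im=cv2.imread("pics/scene_b.png"); im=cv2.resize(im[130:250,180:330],None,fx=5,fy=5,interpolation=cv2.INTER_CUBIC)
def ln(p,q,c):
    a,b=[tuple(((proj(f,L+R@np.array(x))[0]-[180,130]+.5)*5).astype(int).tolist()) for x in (p,q)]
    cv2.line(im,a,b,c,1)
for z in (0,.2):
    P=[(-.1,-.046,z),(-.1,.046,z),(.1,.046,z),(.1,-.046,z)]
    for i in range(4): ln(P[i],P[(i+1)%4],(0,0,255))
for p in P: ln(p,(p[0],p[1],0),(0,0,255))
for s in (-.015,.015): ln((.025,s,.13),(.098,s,.13),(255,0,0)); ln((.025,s,.13),(.025,s,.14),(255,0,0))
for x in (.03,.06):
    for y0,z0,y1,z1 in [(-.0235,.061+.043,-.0235,.1355),(.0235,.061+.043,.0235,.1355),(-.0235,.1355,.0235,.1355)]: ln((x,y0,z0),(x,y1,z1),(0,255,0) if x==.03 else (0,255,255))
    for z in (.104,.075): 
        th=np.linspace(0,6.283,20)
        for k in range(19): ln((x+.026*np.cos(th[k]),.026*np.sin(th[k]),z),(x+.026*np.cos(th[k+1]),.026*np.sin(th[k+1]),z),(0,255,0) if x==.03 else (0,255,255))
cv2.imwrite("pics/ov.png",im)
im=cv2.imread("pics/scene_b.png"); cv2.imwrite("pics/ov0.png",cv2.resize(im[140:230,200:300],None,fx=6,fy=6,interpolation=cv2.INTER_CUBIC))
E
```

```text
tip,corner, front [[308.35 190.41]
 [308.27 195.74]
 [453.91 263.94]]
```

View pics/ov.png

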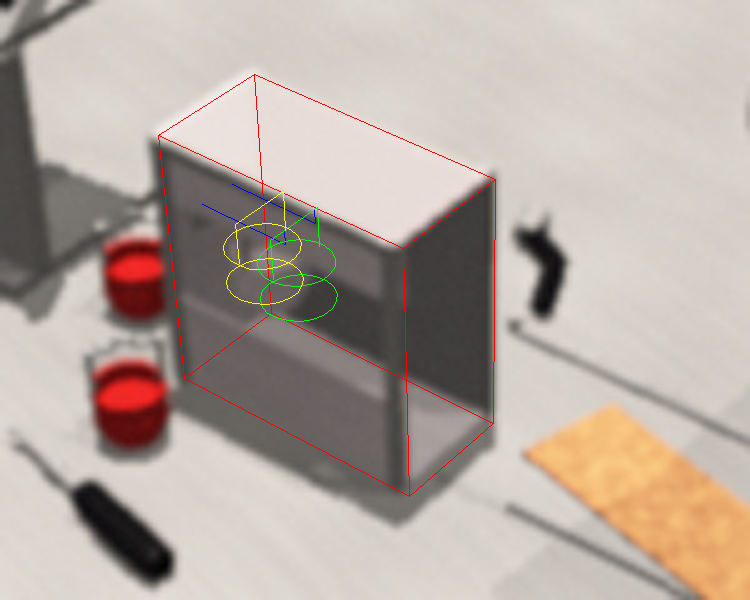

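View pics/ov0.png

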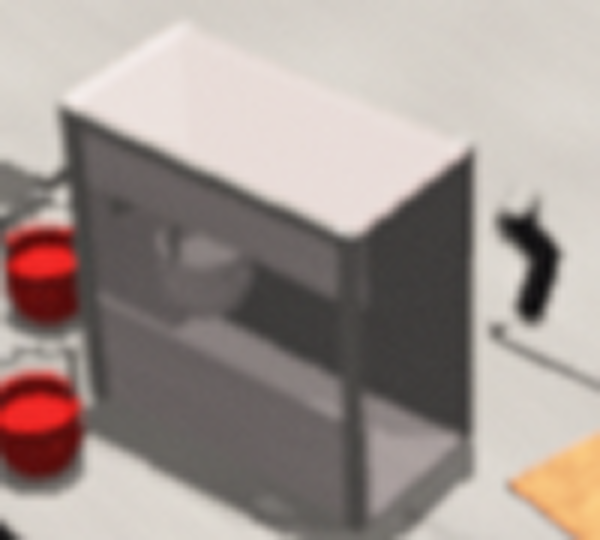

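```bash
python3 - <<'E'
from h import *
np.set_printoptions(precision=4,suppress=True)
f=load("scene_b");g=load("side0")
o=lambda x,y:np.array([x/6+200-.4,y/6+140-.4])
obs=[(f,o(475,150),(-.1,-.046,.2)),(f,o(352,240),(-.1,.046,.2)),(f,o(65,105),(.1,.046,.2)),(f,o(185,22),(.1,-.046,.2)),(f,o(468,440),(-.1,-.046,0)),(f,o(360,525),(-.1,.046,0))]
print(fit(obs,[.54,-.27,-1.32]))
d=lambda x,y:np.array([x/3+170-.3,y/3+100-.3])
ob2=[(g,d(322,32),(.1,.046,.2)),(g,d(435,36),(.1,-.046,.2)),(g,d(433,168),(-.1,-.046,.2)),(g,d(307,167),(-.1,.046,.2)),(g,d(315,345),(-.1,.046,0)),(g,d(420,348),(-.1,-.046,0))]
print(fit(ob2,[.54,-.27,-1.32])); p,r=fit(obs+ob2,[.54,-.27,-1.32]); print(p,r.tolist(),np.degrees(p[2]))
E
```

```text
(array([ 0.5436, -0.2696, -1.3378]), array([[-1.1,  0.2],
       [ 0.6, -1.2],
       [ 0.3, -1.6],
       [-0.3,  0.3],
       [-0.2,  0.7],
       [ 0.5,  0.7]]))
(array([ 0.5405, -0.2728, -1.3074]), array([[ 1.4, -0.3],
       [-2.1, -0.7],
       [-0.4,  0.6],
       [ 3.1, -0.2],
       [ 0. ,  0.2],
       [-0.8,  0.4]]))
[ 0.5413 -0.2718 -1.3216] [[-0.9, -0.7], [1.2, -2.0], [0.3, -1.8], [-0.6, -0.1], [-0.0, -0.3], [1.1, -0.1], [1.5, -0.3], [-2.0, -0.4], [-1.4, 1.0], [2.1, -0.3], [-0.9, 0.2], [-1.7, 0.7]] -75.72370412673068
```

Request:
jog_arm:
  offset:
    - [0.2,-0.8,-0.3]
    - [0.2,-0.8,0]
    - [0.2,-0.8,0]
    - [0.2,-0.8,0]
    - [0.2,-0.8,0]
    - [0.2,-0.8,0]
    - [0,0,0]
  rotation:
    - [0,0,0]
    - [0,0,0]
    - [0,0,0]
    - [0,0,0]
    - [0,0,0]
    - [0,0,0]
    - [0,0,0]

```text
time_s: 9.25
position: [0.4828, -0.0475, 0.108]
orientation: [-0.003, 0.615, 0.788, -0.001]
contact_force: [-0.1, 0.2, -1.0]
width: 0.023
```

```bash
cat >> st.py <<'E'
L=np.array([.5415,-.2715]);a=np.radians(-75.8);u=np.array([np.cos(a),np.sin(a)]);v=np.array([-u[1],u[0]])
d=s["position"][:2]-L; print("local tcp",round(d@u,4),round(d@v,4),"hook x",round(d@u+.228,4),"hook y",round((d-.228*R[:2,0])@v,4),"axis z",round(s["position"][2]+.0113,4))
E
python3 st.py
```

```text
9.25 [ 0.4828 -0.0475  0.108 ] zdir [-0.0056  0.002  -1.    ] yaw 104.08 F [-0.1  0.2 -1. ] T [0.1  0.03 0.  ] w 0.023
local tcp -0.2316 -0.002 hook x -0.0036 hook y -0.0025 axis z 0.1193
```

```bash
cat > ov.py <<'E'
from h import *
import cv2,sys
tag,nx=sys.argv[1],float(sys.argv[2])
f=load("scene_"+tag)
L=np.array([.5436,-.2696,0]); R=Ro.from_euler('z',-75.8,degrees=True).as_matrix()
im=cv2.imread(f"pics/scene_{tag}.png"); im=cv2.resize(im[140:230,200:300],None,fx=6,fy=6,interpolation=cv2.INTER_CUBIC)
cv2.imwrite(f"pics/z_{tag}.png",im); im=im.copy()
E
python3 snap.py c scene; python3 ov.py c .05
```

```text
9.3 [ 0.4823 -0.0466  0.1077] [-0.0033  0.6148  0.7887 -0.001 ] [-0.44 -0.01 -2.1 ] 0.0232
```

View pics/z_c.png

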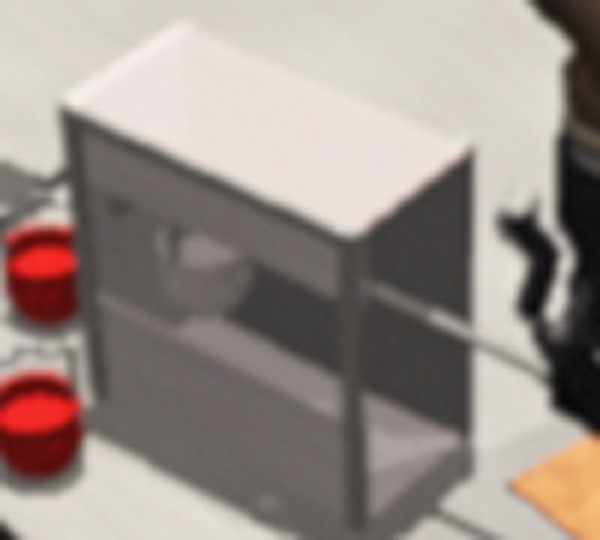

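```bash
python3 - <<'E'
from h import *
import cv2
f=load("scene_c")
L=np.array([.5436,-.2696,0]); R=Ro.from_euler('z',-75.8,degrees=True).as_matrix()
im=f["pixels"][165:205,208:258,::-1].astype(float)
im=np.clip((im-60)*2.0,0,255).astype(np.uint8); k=14
im=cv2.resize(im,None,fx=k,fy=k,interpolation=cv2.INTER_CUBIC); im0=im.copy()
for x,c in ((.045,(0,255,0)),(.055,(0,255,255)),(.065,(255,0,255))):
    def pl(P):
        q=((proj(f,L+np.array(P)@R.T)-[208,165]+.5)*k).astype(np.int32); cv2.polylines(im,[q.reshape(-1,1,2)],False,c,1)
    th=np.linspace(0,6.283,40)
    for z,r in ((.104,.026),(.075,.026),(.061,.0185)): pl(np.c_[x+r*np.cos(th),r*np.sin(th),0*th+z])
    pl([(x,.0235,.09),(x,.0235,.1355),(x,.009,.1355)])
cv2.imwrite("pics/n0.png",im0);cv2.imwrite("pics/n1.png",im)
E
```

```text
(no output)
```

View pics/n0.png

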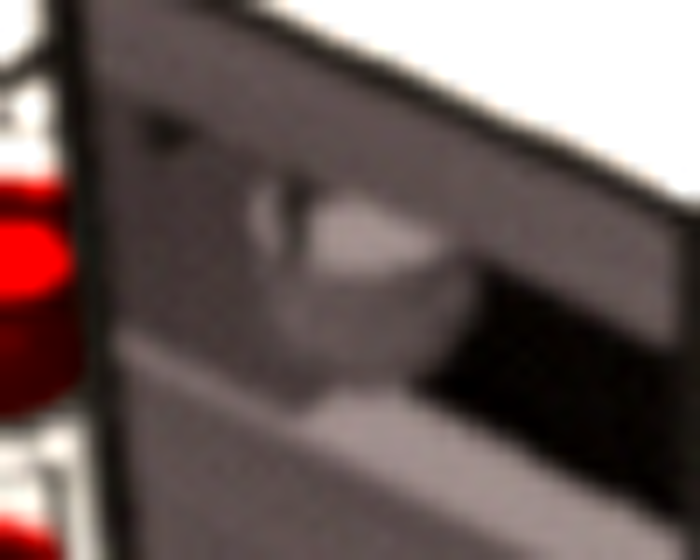

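View pics/n1.png

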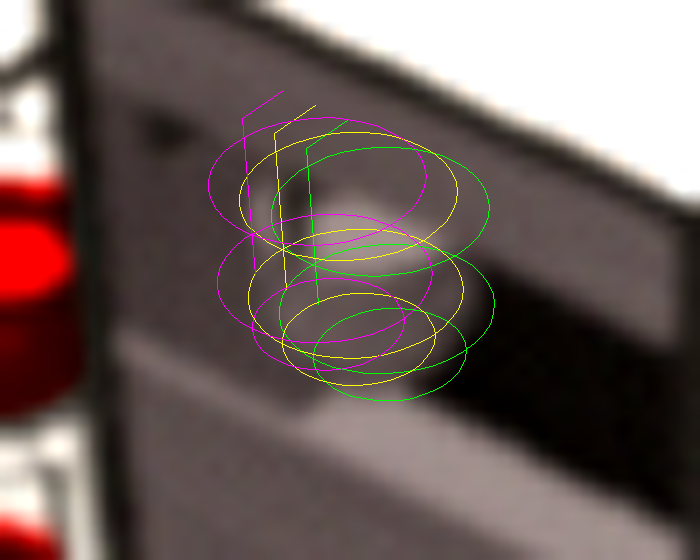

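Request:
jog_arm:
  offset:
    - [0.22,-0.55,0.03]
    - [0.16,-0.55,0]
    - [0.14,-0.55,0]
    - [0.13,-0.52,0]
    - [0,0,0]
  rotation:
    - [0,0,0.01]
    - [0,0,0]
    - [0,0,0]
    - [0,0,0]
    - [0,0,0]

```text
time_s: 9.93
position: [0.5027, -0.1151, 0.1083]
orientation: [-0.004, 0.614, 0.79, -0.001]
contact_force: [-0.2, 0.3, -1.3]
width: 0.0229
```

```bash
python3 st.py
```

```text
9.93 [ 0.5027 -0.1151  0.1083] zdir [-0.0072  0.0028 -1.    ] yaw 104.31 F [-0.2  0.3 -1.3] T [-0.   -0.01 -0.04] w 0.0229
local tcp -0.1611 0.0008 hook x 0.0669 hook y 0.0012 axis z 0.1196
```

Request:
jog_arm:
  offset:
    - [0,0,0.2]
    - [0,0,0.2]
    - [0,0,0.2]
    - [0,0,0.2]
    - [0,0,0.2]
    - [0,0,0.1]
    - [0,0,0]
  rotation:
    - [0,0,0]
    - [0,0,0]
    - [0,0,0]
    - [0,0,0]
    - [0,0,0]
    - [0,0,0]
    - [0,0,0]

```text
time_s: 10.8
position: [0.5011, -0.1127, 0.1426]
orientation: [-0.006, 0.613, 0.79, -0.001]
contact_force: [-0.6, -0.3, -3.7]
width: 0.023
```

```bash
python3 st.py;python3 snap.py d scene; python3 st.py; python3 ov.py d .05
```

```text
10.8 [ 0.5011 -0.1127  0.1426] zdir [-0.0103  0.0066 -0.9999] yaw 104.35 F [-0.6 -0.3 -3.7] T [ 0.4   0.11 -0.04] w 0.023
local tcp -0.1638 -0.0002 hook x 0.0642 hook y 0.0004 axis z 0.1539
10.85 [ 0.5011 -0.1127  0.1425] [-6.200e-03  6.133e-01  7.899e-01 -6.000e-04] [-0.35 -1.   -4.  ] 0.023
10.85 [ 0.5011 -0.1127  0.1425] zdir [-0.0106  0.0067 -0.9999] yaw 104.35 F [-0.4 -1.  -4. ] T [ 0.38  0.1  -0.  ] w 0.023
local tcp -0.1638 -0.0003 hook x 0.0642 hook y 0.0003 axis z 0.1538
```

View pics/z_d.png

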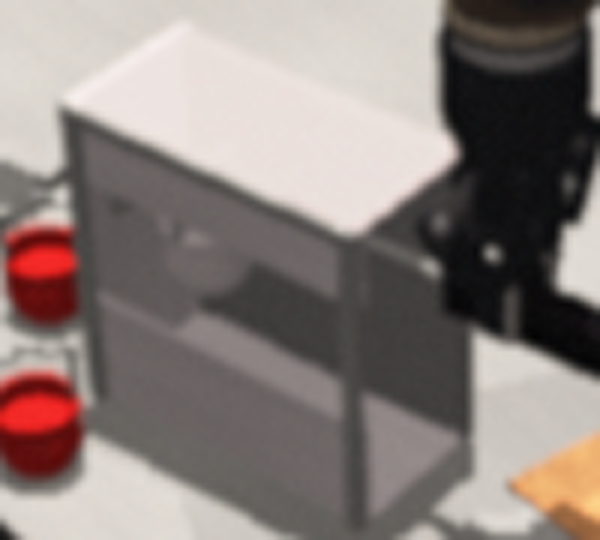

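Request:
jog_arm:
  offset:
    - [0,0,0.15]
    - [0,0,0.15]
    - [0,0,0]
    - [-0.07,0.28,0]
    - [-0.07,0.28,0]
    - [-0.07,0.28,0]
    - [0,0,0]
  rotation:
    - [0,0,0]
    - [0,0,0]
    - [0,0,0]
    - [0,0,0]
    - [0,0,0]
    - [0,0,0]
    - [0,0,0]

```text
time_s: 11.72
position: [0.4933, -0.085, 0.1508]
orientation: [-0.008, 0.613, 0.79, -0.001]
contact_force: [0.1, -0.0, -4.4]
width: 0.0226
```

```bash
python3 st.py;python3 snap.py e scene; python3 ov.py e .05
```

```text
11.72 [ 0.4933 -0.085   0.1508] zdir [-0.013   0.0084 -0.9999] yaw 104.35 F [ 0.1 -0.  -4.4] T [ 0.41  0.09 -0.01] w 0.0226
local tcp -0.1926 -0.001 hook x 0.0354 hook y -0.0004 axis z 0.1621
11.775 [ 0.4935 -0.0853  0.1509] [-7.500e-03  6.133e-01  7.898e-01 -7.000e-04] [ 0.41  0.64 -3.34] 0.0228
```

View pics/z_e.png

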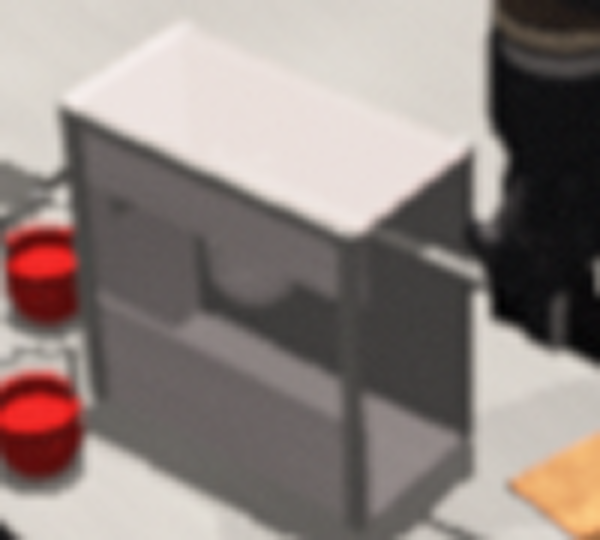

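Request:
jog_arm:
  offset:
    - [-0.08,0.3,0]
    - [-0.1,0.4,0]
    - [-0.12,0.5,0]
    - [-0.12,0.5,0]
    - [-0.12,0.5,0]
    - [-0.12,0.5,0]
    - [-0.12,0.5,0]
    - [-0.12,0.5,0]
    - [-0.12,0.5,0]
    - [-0.12,0.5,0]
  rotation:
    - [0,0,0]
    - [0,0,0]
    - [0,0,0]
    - [0,0,0]
    - [0,0,0]
    - [0,0,0]
    - [0,0,0]
    - [0,0,0]
    - [0,0,0]
    - [0,0,0]

```text
time_s: 13.02
position: [0.4572, 0.0653, 0.1515]
orientation: [-0.007, 0.614, 0.79, 0.0]
contact_force: [-0.2, 1.2, -3.6]
width: 0.0227
```

```bash
python3 st.py
```

```text
13.03 [0.4572 0.0653 0.1515] zdir [-0.0105  0.0084 -0.9999] yaw 104.31 F [-0.2  1.2 -3.6] T [0.33 0.13 0.01] w 0.0227
local tcp -0.3471 0.0009 hook x -0.1191 hook y 0.0013 axis z 0.1628
```

Request:
jog_arm:
  offset:
    - [-0.1,0.5,0]
    - [-0.1,0.5,0]
    - [0.2,0.5,0]
    - [0.35,0.5,0]
    - [0.4,0.5,0]
    - [0.4,0.5,-0.1]
    - [0.4,0.5,-0.2]
    - [0.25,0.4,-0.3]
    - [0,0,-0.3]
    - [0,0,-0.3]
  rotation:
    - [0,0,0]
    - [0,0,0]
    - [0,0,0]
    - [0,0,0]
    - [0,0,0]
    - [0,0,0]
    - [0,0,0]
    - [0,0,0]
    - [0,0,0]
    - [0,0,0]

```text
time_s: 14.28
position: [0.519, 0.193, 0.1149]
orientation: [-0.004, 0.613, 0.79, 0.003]
contact_force: [0.1, 0.1, -2.8]
width: 0.0231
```

```bash
python3 st.py;python3 snap.py f scene side; python3 - <<'E'
import cv2
a=cv2.imread("pics/scene_f.png");cv2.imwrite("pics/f1.png",cv2.resize(a[130:330,180:400],None,fx=3,fy=3,interpolation=cv2.INTER_CUBIC))
E
```

```text
14.28 [0.519  0.193  0.1149] zdir [-0.003  0.009 -1.   ] yaw 104.41 F [ 0.1  0.1 -2.8] T [ 0.4   0.12 -0.02] w 0.0231
local tcp -0.4558 0.0921 hook x -0.2278 hook y 0.093 axis z 0.1262
14.375 [0.5177 0.1925 0.1139] [-0.005   0.613   0.79    0.0015] [-0.34  0.47 -4.35] 0.023
```

View pics/f1.png

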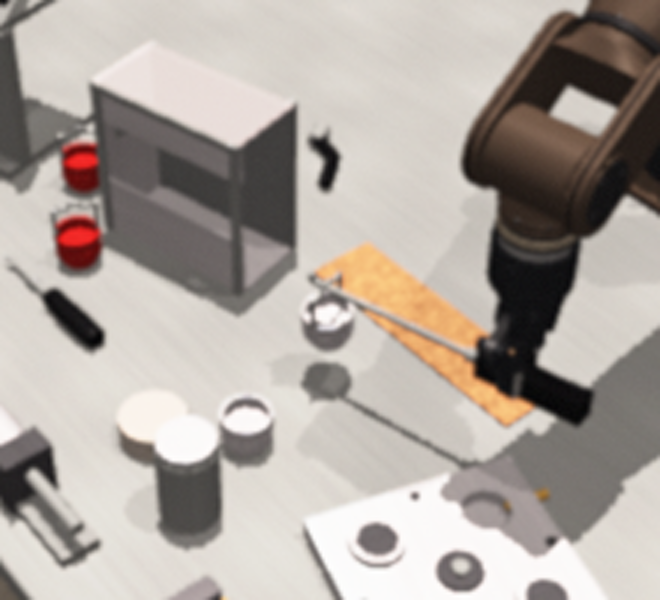

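View pics/side_f.png

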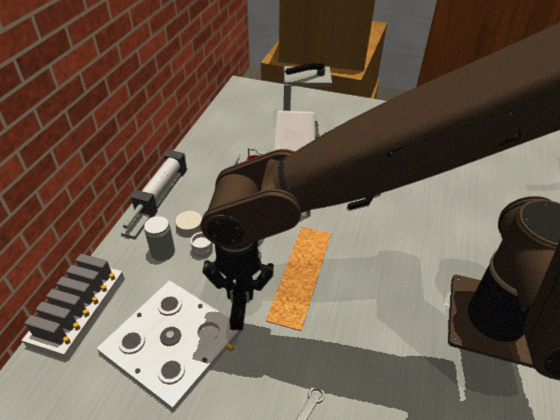

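Request:
jog_arm:
  offset:
    - [0,0,-0.3]
    - [0,0,-0.3]
    - [0,0,-0.3]
    - [0,0,-0.2]
    - [0,0,-0.15]
    - [0,0,-0.15]
    - [0,0,-0.15]
    - [0,0,-0.15]
    - [0,0,-0.15]
    - [0,0,0]
  rotation:
    - [0,0,0]
    - [0,0,0]
    - [0,0,0]
    - [0,0,0]
    - [0,0,0]
    - [0,0,0]
    - [0,0,0]
    - [0,0,0]
    - [0,0,0]
    - [0,0,0]

```text
time_s: 15.62
position: [0.5193, 0.1914, 0.0566]
orientation: [-0.003, 0.613, 0.79, 0.002]
contact_force: [0.5, -0.5, -1.6]
width: 0.023
```

```bash
python3 st.py
```

```text
15.62 [0.5193 0.1914 0.0566] zdir [-0.0014  0.0072 -1.    ] yaw 104.38 F [ 0.5 -0.5 -1.6] T [ 0.04  0.05 -0.01] w 0.023
local tcp -0.4542 0.092 hook x -0.2262 hook y 0.0927 axis z 0.0679
```

Request:
jog_arm:
  offset:
    - [0,0,-0.12]
    - [0,0,-0.08]
    - [0,0,0]
  rotation:
    - [0,0,0]
    - [0,0,0]
    - [0,0,0]

```text
time_s: 16.0
position: [0.5197, 0.1914, 0.0506]
orientation: [-0.002, 0.613, 0.79, 0.003]
contact_force: [0.6, -0.2, -1.7]
width: 0.0227
```

```bash
python3 st.py;python3 snap.py g scene; python3 - <<'E'
import cv2
a=cv2.imread("pics/scene_g.png");cv2.imwrite("pics/g1.png",cv2.resize(a[200:300,270:380],None,fx=6,fy=6,interpolation=cv2.INTER_CUBIC))
E
```

```text
16.0 [0.5197 0.1914 0.0506] zdir [-4.0e-04  7.2e-03 -1.0e+00] yaw 104.39 F [ 0.6 -0.2 -1.7] T [-0.01  0.01  0.02] w 0.0227
local tcp -0.4541 0.0924 hook x -0.2261 hook y 0.0931 axis z 0.0619
16.05 [0.5197 0.1915 0.0507] [-0.0023  0.6129  0.7901  0.0028] [ 1.41  0.08 -1.72] 0.0228
```

View pics/g1.png

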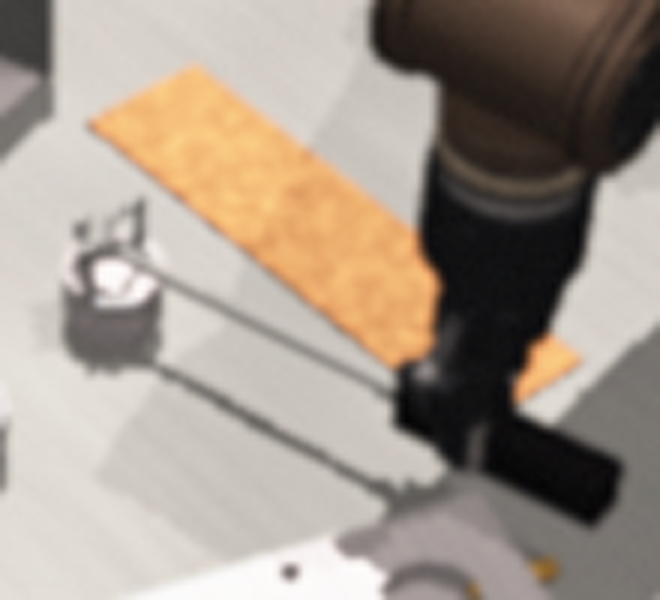

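Request:
jog_arm:
  offset:
    - [-0.05,0.2,0]
    - [-0.05,0.2,0]
    - [-0.08,0.3,0]
    - [-0.1,0.4,0]
    - [-0.1,0.4,0]
    - [0,0,0]
  rotation:
    - [0,0,0]
    - [0,0,0]
    - [0,0,0]
    - [0,0,0]
    - [0,0,0]
    - [0,0,0]

```text
time_s: 16.8
position: [0.5074, 0.2405, 0.0511]
orientation: [-0.002, 0.613, 0.79, 0.003]
contact_force: [0.3, -0.3, -1.5]
width: 0.023
```

```bash
python3 st.py;python3 snap.py h scene; python3 - <<'E'
import cv2
a=cv2.imread("pics/scene_h.png");cv2.imwrite("pics/h1.png",cv2.resize(a[200:300,270:380],None,fx=6,fy=6,interpolation=cv2.INTER_CUBIC))
E
```

```text
16.8 [0.5074 0.2405 0.0511] zdir [ 4.0e-04  7.8e-03 -1.0e+00] yaw 104.44 F [ 0.3 -0.3 -1.5] T [0.02 0.   0.04] w 0.023
local tcp -0.5047 0.0925 hook x -0.2767 hook y 0.0935 axis z 0.0624
16.85 [0.5076 0.2401 0.0511] [-0.0022  0.6128  0.7903  0.0032] [ 0.2   0.64 -2.12] 0.0231
```

View pics/h1.png

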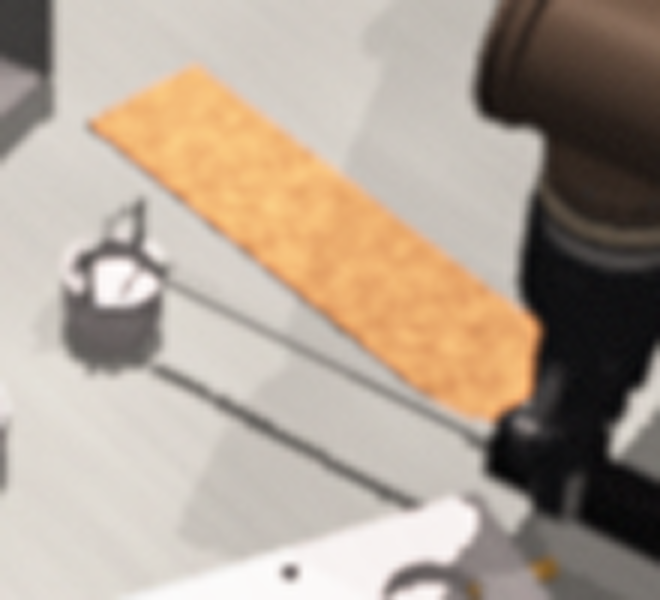

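Request:
jog_arm:
  offset:
    - [-0.5,0,0.2]
    - [-0.6,0,0]
    - [-0.6,0,0]
    - [-0.6,-0.4,0]
    - [0,-0.8,0]
    - [0,-1,0]
    - [0,-1,-0.2]
    - [0,-1,-0.2]
    - [0,-1,-0.2]
    - [0,-0.5,-0.2]
  rotation:
    - [0,0,-0.35]
    - [0,0,-0.35]
    - [0,0,-0.35]
    - [0,0,-0.3]
    - [0,0,0]
    - [0,0,0]
    - [0,0,0]
    - [0,0,0]
    - [0,0,0]
    - [0,0,0]

```text
time_s: 18.1
position: [0.4384, 0.063, 0.0347]
orientation: [0.001, 0.704, 0.71, 0.005]
contact_force: [-0.7, -0.5, -1.2]
width: 0.023
```

```bash
python3 st.py
```

```text
18.1 [0.4384 0.063  0.0347] zdir [ 0.0089  0.0056 -0.9999] yaw 90.53 F [-0.7 -0.5 -1.2] T [ 0.06 -0.03  0.04] w 0.023
local tcp -0.3496 -0.0179 hook x -0.1216 hook y -0.0718 axis z 0.046
```

Request:
jog_arm:
  offset:
    - [0,0,-0.3]
    - [0,0,-0.3]
    - [0,0,-0.2]
    - [0,0,-0.1]
    - [0,0,0]
  rotation:
    - [-0.03,0.05,0]
    - [0,0,0]
    - [0,0,0]
    - [0,0,0]
    - [0,0,0]

```text
time_s: 18.73
position: [0.4385, 0.0634, 0.0061]
orientation: [-0.0, 0.704, 0.71, -0.0]
contact_force: [-0.5, -0.0, 0.1]
width: 0.023
```

```bash
python3 st.py
```

```text
18.73 [0.4385 0.0634 0.0061] zdir [-6.e-04 -1.e-04 -1.e+00] yaw 90.52 F [-0.5 -0.   0.1] T [-0.15  0.06 -0.01] w 0.023
local tcp -0.35 -0.0176 hook x -0.122 hook y -0.0716 axis z 0.0174
```

Handle on the mat (force back to ~0). Release and rise.

Request:
jog_arm:
  offset:
    - [0,0,0]
    - [0,0,0]
    - [0,0,0]
    - [0,0,0]
    - [0,0,0]
  rotation:
    - [0,0,0]
    - [0,0,0]
    - [0,0,0]
    - [0,0,0]
    - [0,0,0]
  fingers: 1

```text
time_s: 19.35
position: [0.4402, 0.0636, 0.0075]
orientation: [0.001, 0.704, 0.71, 0.001]
contact_force: [0.3, -0.6, -0.2]
width: 0.0852
```

Request:
jog_arm:
  offset:
    - [0,0,0.4]
    - [0,0,0.8]
    - [0,0,1]
    - [0,0,1]
    - [0,0,1]
    - [0,0,1]
    - [0.3,0.2,1]
    - [0.4,0.4,0.6]
    - [0.5,0.4,0]
    - [0,0,0]
  rotation:
    - [0,0,0]
    - [0,0,0]
    - [0,0,0]
    - [0,0,0]
    - [0,0,0]
    - [0,0,0]
    - [0,0,0.3]
    - [0,0,0.5]
    - [0,0,0.5]
    - [0,0,0]

```text
time_s: 20.6
position: [0.4758, 0.0943, 0.2266]
orientation: [0.004, 0.617, 0.787, 0.003]
contact_force: [0.6, -0.3, -0.4]
width: 0.0857
```

```bash
python3 st.py;python3 snap.py i wrist scene
```

```text
20.6 [0.4758 0.0943 0.2266] zdir [ 0.0113 -0.     -0.9999] yaw 103.86 F [ 0.6 -0.3 -0.4] T [0.01 0.04 0.04] w 0.0857
local tcp -0.3708 0.0261 hook x -0.1428 hook y 0.0247 axis z 0.2379
20.7 [0.4751 0.0939 0.2259] [0.0041 0.617  0.7869 0.0031] [ 0.2   0.83 -0.78] 0.0856
```

View pics/wrist_i.png

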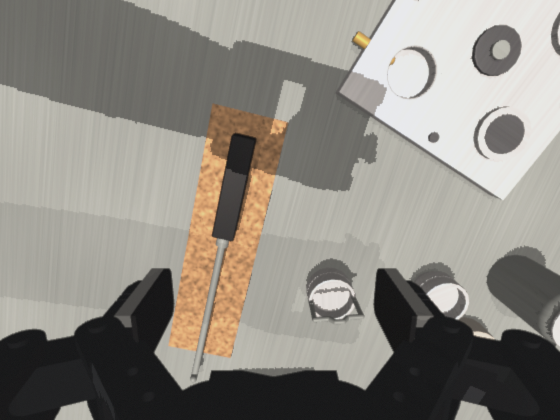

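View pics/scene_i.png

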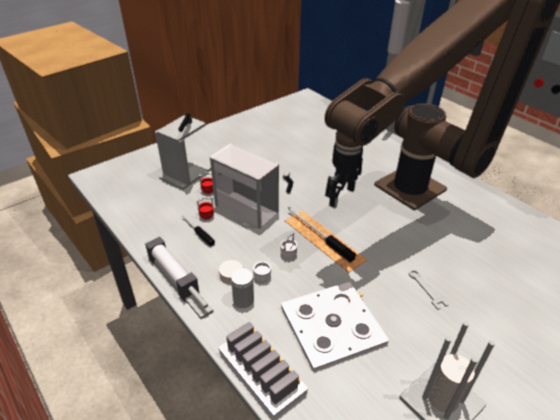

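```bash
python3 - <<'E'
import cv2
a=cv2.imread("pics/wrist_i.png");cv2.imwrite("pics/i1.png",cv2.resize(a[245:335,290:380],None,fx=6,fy=6,interpolation=cv2.INTER_CUBIC));cv2.imwrite("pics/i2.png",cv2.resize(a[20:120,340:460],None,fx=6,fy=6,interpolation=cv2.INTER_CUBIC))
E
```

```text
(no output)
```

View pics/i1.png

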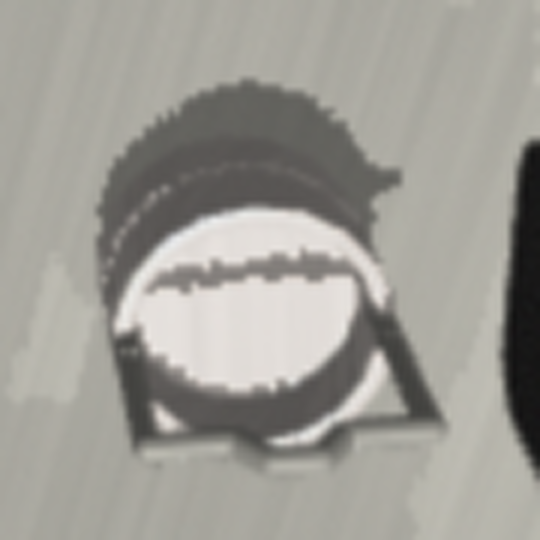

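View pics/i2.png

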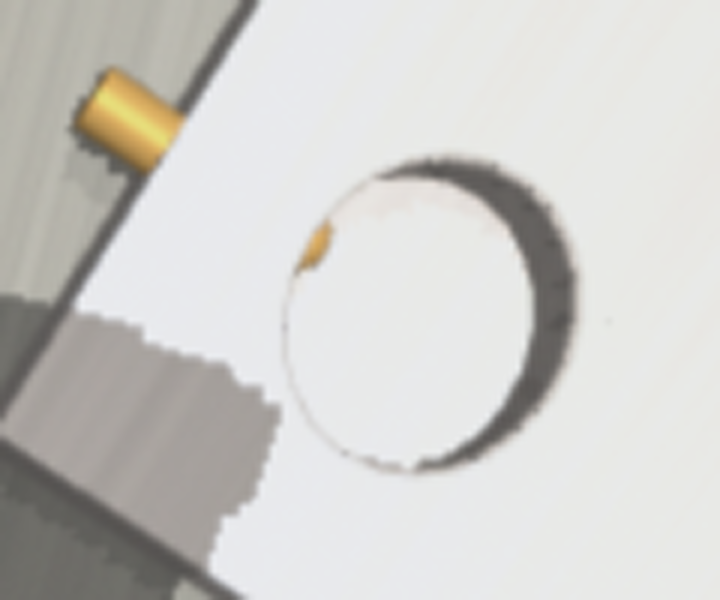

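```bash
python3 - <<'E'
from h import *
np.set_printoptions(precision=4,suppress=True)
f=load("wrist_i")
n=onz(f,[(331.6,298.9)],.043)[0];print("nest",n)
c=onz(f,[(290+140/6-.4,245+445/6-.4),(290+440/6-.4,245+425/6-.4)],.0745);print("crown",c,c.mean(0),np.degrees(np.arctan2(*(c[1]-c[0])[1::-1])))
print("pocket",onz(f,[(411.3,71.9)],.022))
print("rod",onz(f,[(243,138),(222,237)],.03))
s=load("scene_i"); print("pocket scene",onz(s,[(341.8,298.8)],.022))
E
```

```text
nest [ 0.5675 -0.0088  0.043 ]
crown [[ 0.5451 -0.0177  0.0745]
 [ 0.5924 -0.0025  0.0745]] [ 0.5687 -0.0101  0.0745] 17.83303658969821
pocket [[0.5788 0.231  0.022 ]]
rod [[0.4375 0.1335 0.03  ]
 [0.438  0.0281 0.03  ]]
pocket scene [[0.5793 0.2298 0.022 ]]
```

Request:
jog_arm:
  offset:
    - [0.3,-0.35,0]
    - [0.3,-0.35,0]
    - [0.3,-0.35,0]
    - [0.3,-0.35,0]
    - [0.3,-0.35,0]
    - [0.3,-0.35,0]
    - [0.3,-0.35,0]
    - [0.3,-0.35,0]
    - [0.3,-0.35,0]
    - [0.3,-0.3,0]
  rotation:
    - [0,0,-0.9]
    - [0,0,-0.9]
    - [0,0,-0.9]
    - [0,0,-0.9]
    - [0,0,-0.9]
    - [0,0,-0.9]
    - [0,0,-0.9]
    - [0,0,-0.9]
    - [0,0,-0.9]
    - [0,0,-0.5]

```text
time_s: 21.95
position: [0.557, -0.0162, 0.221]
orientation: [0.0, 0.993, 0.122, -0.006]
contact_force: [0.7, 0.3, 0.1]
width: 0.0853
```

```bash
python3 st.py
```

```text
21.95 [ 0.557  -0.0162  0.221 ] zdir [-0.0112 -0.0021 -0.9999] yaw 14.02 F [0.7 0.3 0.1] T [ 0.03 -0.05 -0.04] w 0.0853
local tcp -0.2436 0.0777 hook x -0.0156 hook y -0.1503 axis z 0.2323
```

Request:
jog_arm:
  offset:
    - [0.38,0.22,0]
    - [0,0,0]
  rotation:
    - [0.01,-0.06,0.38]
    - [0,0,0]

```text
time_s: 22.2
position: [0.5671, -0.0112, 0.22]
orientation: [0.0, 0.988, 0.153, -0.002]
contact_force: [0.1, -0.6, 0.8]
width: 0.0855
```

```bash
python3 st.py; python3 snap.py j wrist
```

```text
22.2 [ 0.5671 -0.0112  0.22  ] zdir [-3.5e-03 -7.0e-04 -1.0e+00] yaw 17.6 F [ 0.1 -0.6  0.8] T [ 0.02  0.03 -0.  ] w 0.0855
local tcp -0.246 0.0887 hook x -0.018 hook y -0.1389 axis z 0.2313
22.25 [ 0.5668 -0.0113  0.2199] [ 1.000e-04  9.882e-01  1.529e-01 -2.000e-03] [-0.39 -0.03  0.33] 0.0853
```

View pics/wrist_j.png

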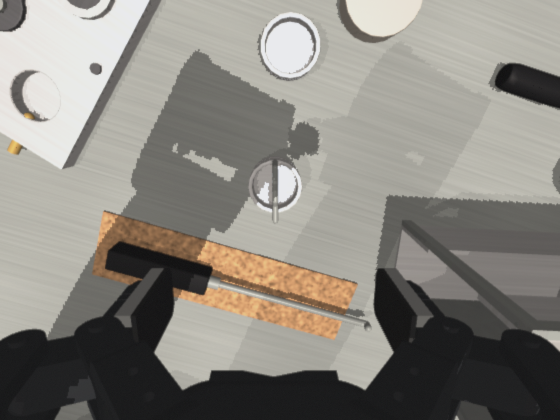

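```bash
python3 - <<'E'
from h import *
np.set_printoptions(precision=4,suppress=True)
f=load("wrist_j")
print(onz(f,[(275,187)],.043),onz(f,[(276,162),(276,220)],.0795),onz(f,[(37,98)],.022))
E
python3 - <<'E'
import cv2
a=cv2.imread("pics/wrist_j.png");cv2.imwrite("pics/j1.png",cv2.resize(a[145:235,235:325],None,fx=6,fy=6,interpolation=cv2.INTER_CUBIC))
E
```

```text
[[ 0.5689 -0.0115  0.043 ]] [[ 0.5969 -0.0033  0.0795]
 [ 0.5488 -0.0186  0.0795]] [[0.5785 0.228  0.022 ]]
```

View pics/j1.png

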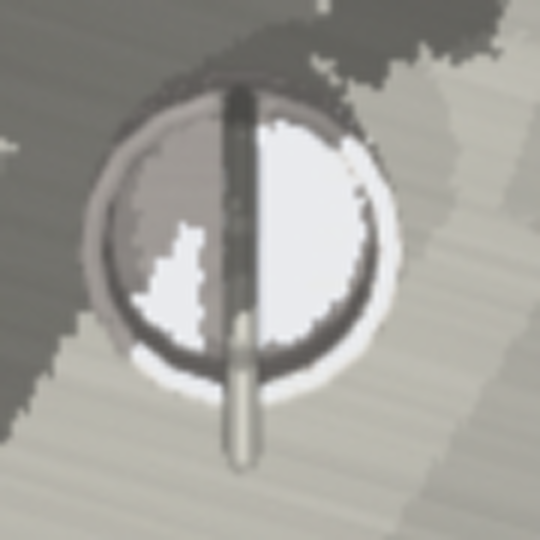

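Request:
jog_arm:
  offset:
    - [0.07,0,-0.7]
    - [0,0,-0.8]
    - [0,0,-0.8]
    - [0,0,-0.7]
    - [0,0,-0.5]
    - [0,0,0]
  rotation:
    - [0,-0.02,0]
    - [0,0,0]
    - [0,0,0]
    - [0,0,0]
    - [0,0,0]
    - [0,0,0]

```text
time_s: 23.0
position: [0.5649, -0.0123, 0.1124]
orientation: [0.001, 0.989, 0.149, -0.002]
contact_force: [0.6, 0.2, 0.0]
width: 0.0854
```

```bash
python3 st.py
```

```text
23.0 [ 0.5649 -0.0123  0.1124] zdir [-0.0029 -0.0019 -1.    ] yaw 17.15 F [0.6 0.2 0. ] T [0.06 0.05 0.03] w 0.0854
local tcp -0.2455 0.0862 hook x -0.0175 hook y -0.1415 axis z 0.1237
```

Request:
jog_arm:
  offset:
    - [0.13,0.03,0]
    - [0.02,0.01,-0.6]
    - [0.02,0,-0.7]
    - [0.02,0,-0.7]
    - [0.02,0,-0.5]
    - [0,0,-0.3]
    - [0,0,0]
  rotation:
    - [0.01,-0.02,0.05]
    - [0,0,0]
    - [0,0,0]
    - [0,0,0]
    - [0,0,0]
    - [0,0,0]
    - [0,0,0]

```text
time_s: 23.88
position: [0.5738, -0.0114, 0.0268]
orientation: [0.001, 0.988, 0.154, 0.003]
contact_force: [0.7, -0.1, -0.4]
width: 0.0857
```

```bash
python3 st.py
```

```text
23.88 [ 0.5738 -0.0114  0.0268] zdir [ 0.007  -0.0013 -1.    ] yaw 17.67 F [ 0.7 -0.1 -0.4] T [-0.01 -0.    0.03] w 0.0857
local tcp -0.2442 0.0951 hook x -0.0162 hook y -0.1325 axis z 0.0381
```

Request:
jog_arm:
  offset:
    - [-0.16,0,-0.15]
    - [-0.02,0,-0.15]
    - [0,0,0]
  rotation:
    - [0,0.04,0]
    - [0,0,0]
    - [0,0,0]

```text
time_s: 24.25
position: [0.5692, -0.0116, 0.0187]
orientation: [0.001, 0.988, 0.154, 0.001]
contact_force: [-0.1, -0.3, 0.4]
width: 0.0852
```

```bash
python3 st.py; python3 snap.py k wrist
```

```text
24.25 [ 0.5692 -0.0116  0.0187] zdir [ 0.0024 -0.0019 -1.    ] yaw 17.67 F [-0.1 -0.3  0.4] T [ 0.03 -0.01  0.03] w 0.0852
local tcp -0.2452 0.0906 hook x -0.0172 hook y -0.137 axis z 0.03
24.3 [ 0.5694 -0.0116  0.019 ] [0.0012 0.9881 0.1536 0.0013] [-0.19  0.11  0.38] 0.0855
```

View pics/wrist_k.png

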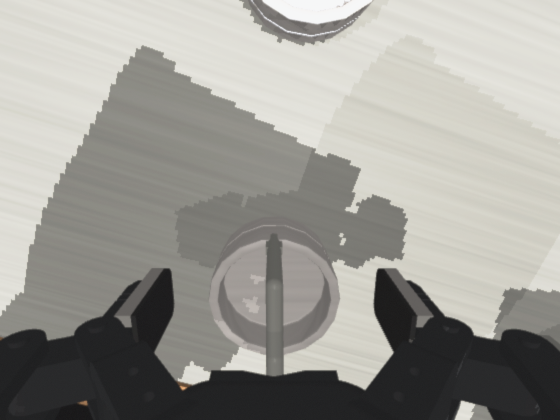

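Request:
jog_arm:
  offset:
    - [0,0,-0.03]
    - [0,0,0]
    - [0,0,0]
    - [0,0,0]
    - [0,0,0]
  rotation:
    - [0.01,0.01,0]
    - [0,0,0]
    - [0,0,0]
    - [0,0,0]
    - [0,0,0]
  fingers: -1

```text
time_s: 24.92
position: [0.5703, -0.0117, 0.019]
orientation: [0.0, 0.988, 0.154, 0.001]
contact_force: [0.3, -0.1, 0.7]
width: 0.0496
```

```bash
python3 st.py; python3 snap.py l wrist
```

```text
24.93 [ 0.5703 -0.0117  0.019 ] zdir [ 3.1e-03 -4.0e-04 -1.0e+00] yaw 17.66 F [ 0.3 -0.1  0.7] T [ 0.03 -0.02 -0.01] w 0.0496
local tcp -0.2448 0.0916 hook x -0.0168 hook y -0.136 axis z 0.0303
24.975 [ 0.5703 -0.0117  0.019 ] [4.000e-04 9.881e-01 1.535e-01 1.500e-03] [ 0.6  -0.19  0.59] 0.0495
```

View pics/wrist_l.png

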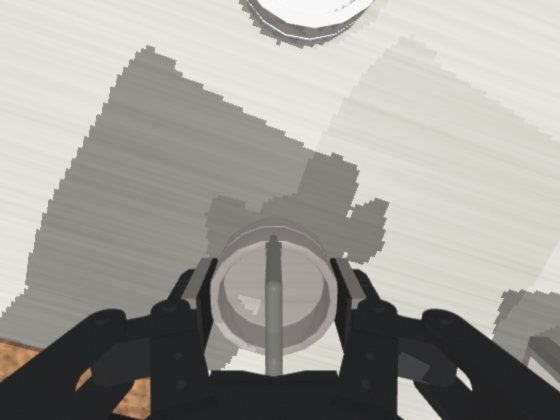

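```bash
python3 - <<'E'
from h import *
import cv2
a=cv2.imread("pics/wrist_l.png");
f=load("wrist_l")
yaw=np.radians(17.66);ux=np.array([np.cos(yaw),np.sin(yaw)]);uy=np.array([ux[1],-ux[0]])
th=np.linspace(0,2*np.pi,200)
im=cv2.resize(a[220:370,200:350],None,fx=4,fy=4,interpolation=cv2.INTER_CUBIC);cv2.imwrite("pics/l0.png",im)
for o,c in ((-.003,(0,0,255)),(0,(0,255,0)),(.003,(255,0,0))):
    C=np.array([.5703,-.0117])+o*ux
    P=proj(f,np.c_[C+.026*np.c_[np.cos(th),np.sin(th)],0*th+.043]); print(o,P.min(0),P.max(0))
    cv2.polylines(im,[((P-[200,220]+.5)*4).astype(np.int32).reshape(-1,1,2)],True,c,1)
cv2.imwrite("pics/l1.png",im)
E
```

```text
-0.003 [209.07732031 246.18138578] [341.38461137 363.06307515]
0 [208.67000512 238.61975289] [341.80799746 356.97365392]
0.003 [208.25754398 230.95735492] [342.23673475 350.81148721]
```

View pics/l1.png

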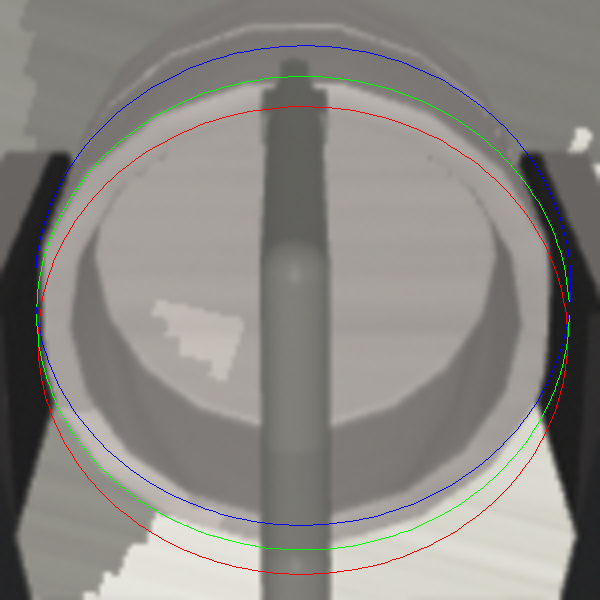

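Request:
jog_arm:
  offset:
    - [0,0,0.4]
    - [0,0,0.8]
    - [0,0,0.9]
    - [0,0.2,0.8]
    - [-0.2,0.5,0.3]
    - [-0.3,0.9,0]
    - [-0.3,1,0]
    - [-0.3,1,0]
    - [-0.3,1,0]
    - [-0.3,1,0]
  rotation:
    - [0,0,0]
    - [0,0,0]
    - [0,0,0]
    - [0,0,0]
    - [0,0,0]
    - [0,0,0]
    - [0,0,0]
    - [0,0,0]
    - [0,0,0]
    - [0,0,0]

```text
time_s: 26.22
position: [0.5105, 0.1628, 0.1157]
orientation: [-0.001, 0.988, 0.152, -0.003]
contact_force: [0.2, -0.3, -1.8]
width: 0.0496
```

```bash
python3 st.py
```

```text
26.23 [0.5105 0.1628 0.1157] zdir [-0.0067  0.0011 -1.    ] yaw 17.49 F [ 0.2 -0.3 -1.8] T [-0.04  0.   -0.03] w 0.0496
local tcp -0.4287 0.0765 hook x -0.2007 hook y -0.1512 axis z 0.127
```

Request:
jog_arm:
  offset:
    - [0,0.8,0]
    - [0,0.7,0]
    - [0,0,0]
    - [0,0,0]
  rotation:
    - [0,-0.04,0]
    - [0,0,0]
    - [0,0,0]
    - [0,0,0]

```text
time_s: 26.72
position: [0.5042, 0.2123, 0.1127]
orientation: [-0.0, 0.988, 0.155, -0.003]
contact_force: [-0.2, 0.1, -1.6]
width: 0.0495
```

```bash
python3 st.py; python3 snap.py m wrist; python3 - <<'E'
import cv2
a=cv2.imread("pics/wrist_m.png");print(a.shape)
E
```

```text
26.73 [0.5042 0.2123 0.1127] zdir [-7.e-03 -1.e-04 -1.e+00] yaw 17.81 F [-0.2  0.1 -1.6] T [0.   0.03 0.07] w 0.0495
local tcp -0.4782 0.0826 hook x -0.2502 hook y -0.145 axis z 0.124
26.775 [0.5043 0.2122 0.1127] [-6.000e-04  9.880e-01  1.546e-01 -3.500e-03] [-1.1   0.02 -2.55] 0.0498
(420, 560, 3)
```

View pics/wrist_m.png

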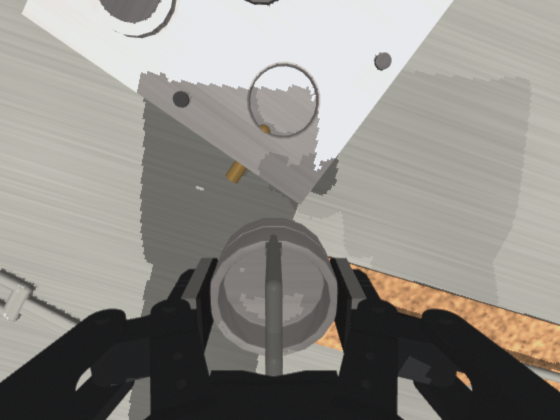

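```bash
python3 - <<'E'
from h import *
import cv2
a=cv2.imread("pics/wrist_m.png");f=load("wrist_m")
im=cv2.resize(a[50:150,235:335],None,fx=6,fy=6,interpolation=cv2.INTER_CUBIC)
th=np.linspace(0,2*np.pi,200)
for C,c in (((.5790,.2295),(0,255,0)),((.581,.2295),(0,0,255))):
    P=proj(f,np.c_[np.array(C)+.0235*np.c_[np.cos(th),np.sin(th)],0*th+.022])
    cv2.polylines(im,[((P-[235,50]+.5)*6).astype(np.int32).reshape(-1,1,2)],True,c,1)
cv2.imwrite("pics/m1.png",im); print(onz(f,[(284.5,100)],.022),proj(f,[[.579,.2295,.022]]))
E
```

```text
[[0.58037853 0.23007644 0.022     ]] [[284.67566343 102.41194724]]
```

View pics/m1.png

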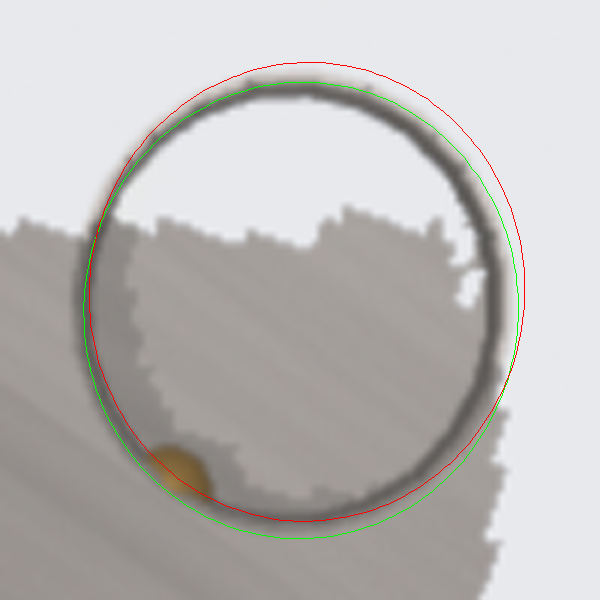

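Request:
jog_arm:
  offset:
    - [0.5,0.1,0]
    - [0.6,0.15,-0.2]
    - [0.6,0.15,-0.4]
    - [0.6,0.15,-0.4]
    - [0.25,0.05,-0.2]
    - [0,0,0]
  rotation:
    - [0,-0.04,0]
    - [0,0,0]
    - [0,0,0]
    - [0,0,0]
    - [0,0,0]
    - [0,0,0]

```text
time_s: 27.52
position: [0.5882, 0.2275, 0.0761]
orientation: [0.0, 0.988, 0.152, 0.002]
contact_force: [-0.1, 0.1, -2.1]
width: 0.0495
```

```bash
python3 st.py
```

```text
27.52 [0.5882 0.2275 0.0761] zdir [ 4.7e-03  1.0e-04 -1.0e+00] yaw 17.44 F [-0.1  0.1 -2.1] T [-0.01  0.04  0.09] w 0.0495
local tcp -0.4723 0.1677 hook x -0.2443 hook y -0.0599 axis z 0.0874
```

Request:
jog_arm:
  offset:
    - [-0.28,0.07,0]
    - [0,0,-0.3]
    - [0,0,-0.3]
    - [0,0,-0.3]
    - [0,0,0]
  rotation:
    - [0,0.027,0]
    - [0,0,0]
    - [0,0,0]
    - [0,0,0]
    - [0,0,0]

```text
time_s: 28.15
position: [0.5778, 0.2295, 0.0479]
orientation: [-0.0, 0.988, 0.152, -0.0]
contact_force: [-0.3, 0.8, -1.3]
width: 0.0497
```

```bash
python3 st.py
```

```text
28.15 [0.5778 0.2295 0.0479] zdir [-8.e-04  0.e+00 -1.e+00] yaw 17.45 F [-0.3  0.8 -1.3] T [ 0.07 -0.01  0.  ] w 0.0497
local tcp -0.4768 0.1581 hook x -0.2488 hook y -0.0696 axis z 0.0592
```

Request:
jog_arm:
  offset:
    - [0.06,0,0]
    - [0,0,-0.15]
    - [0,0,-0.15]
    - [0,0,0]
  rotation:
    - [0,0,0]
    - [0,0,0]
    - [0,0,0]
    - [0,0,0]

```text
time_s: 28.65
position: [0.5803, 0.2296, 0.0388]
orientation: [-0.0, 0.988, 0.152, 0.0]
contact_force: [0.0, 0.4, -0.6]
width: 0.0494
```

```bash
python3 st.py; python3 snap.py n wrist scene; python3 - <<'E'
import cv2
a=cv2.imread("pics/scene_n.png");cv2.imwrite("pics/n2.png",cv2.resize(a[260:380,270:400],None,fx=5,fy=5,interpolation=cv2.INTER_CUBIC))
E
```

```text
28.65 [0.5803 0.2296 0.0388] zdir [ 3.e-04  2.e-04 -1.e+00] yaw 17.45 F [ 0.   0.4 -0.6] T [-0.01  0.07  0.  ] w 0.0494
local tcp -0.4762 0.1606 hook x -0.2482 hook y -0.0671 axis z 0.0501
28.75 [0.5807 0.2297 0.0393] [-1.000e-04  9.884e-01  1.517e-01  6.000e-04] [-0.94 -0.41 -0.85] 0.0496
```

View pics/wrist_n.png

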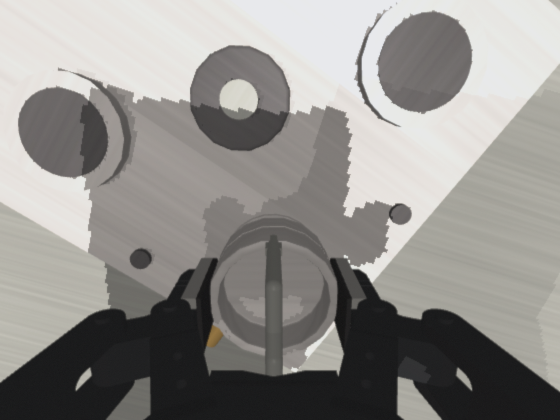

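View pics/n2.png

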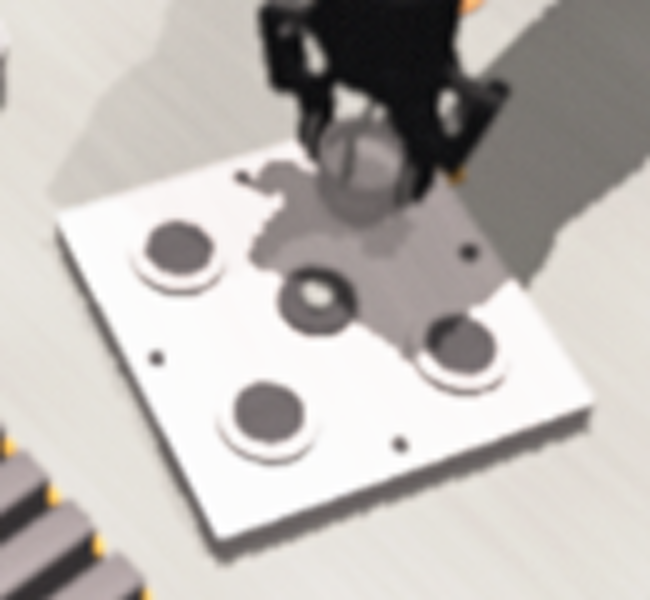

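Request:
jog_arm:
  offset:
    - [-0.02,0,-0.08]
    - [0,0,-0.08]
    - [0,0,0]
  rotation:
    - [0,0,0]
    - [0,0,0]
    - [0,0,0]

```text
time_s: 29.12
position: [0.5806, 0.2297, 0.0347]
orientation: [-0.0, 0.988, 0.152, 0.001]
contact_force: [0.2, -1.2, -1.2]
width: 0.0497
```

```bash
python3 st.py
```

```text
29.12 [0.5806 0.2297 0.0347] zdir [ 2.6e-03  6.0e-04 -1.0e+00] yaw 17.45 F [ 0.2 -1.2 -1.2] T [-0.07 -0.1   0.03] w 0.0497
local tcp -0.4763 0.1609 hook x -0.2483 hook y -0.0668 axis z 0.046
```

Request:
jog_arm:
  offset:
    - [-0.02,0,-0.1]
    - [0,0,-0.1]
    - [0,0,0]
  rotation:
    - [0,0.01,0]
    - [0,0,0]
    - [0,0,0]

```text
time_s: 29.5
position: [0.5814, 0.2299, 0.0312]
orientation: [-0.0, 0.988, 0.152, 0.002]
contact_force: [0.2, 0.2, -4.9]
width: 0.0497
```

```bash
python3 st.py
```

```text
29.5 [0.5814 0.2299 0.0312] zdir [ 2.9e-03  9.0e-04 -1.0e+00] yaw 17.46 F [ 0.2  0.2 -4.9] T [-0.01 -0.16  0.01] w 0.0497
local tcp -0.4763 0.1617 hook x -0.2483 hook y -0.0659 axis z 0.0425
```

Request:
jog_arm:
  offset:
    - [0,0,0]
    - [0,0,0]
  rotation:
    - [0,0,0]
    - [0,0,0]

```text
time_s: 29.75
position: [0.5814, 0.23, 0.0312]
orientation: [-0.0, 0.988, 0.152, 0.002]
contact_force: [-0.7, 0.1, 1.0]
width: 0.0499
```

```bash
python3 st.py; python3 snap.py o wrist scene; python3 st.py; python3 - <<'E'
import cv2
a=cv2.imread("pics/scene_o.png");cv2.imwrite("pics/o2.png",cv2.resize(a[260:380,270:400],None,fx=5,fy=5,interpolation=cv2.INTER_CUBIC))
E
```

```text
29.75 [0.5814 0.23   0.0312] zdir [ 3.e-03  8.e-04 -1.e+00] yaw 17.47 F [-0.7  0.1  1. ] T [-0.02 -0.   -0.03] w 0.0499
local tcp -0.4764 0.1617 hook x -0.2484 hook y -0.0659 axis z 0.0425
29.85 [0.5814 0.2299 0.0312] [-2.000e-04  9.884e-01  1.518e-01  1.600e-03] [0.19 0.22 0.77] 0.0495
29.85 [0.5814 0.2299 0.0312] zdir [ 3.1e-03  8.0e-04 -1.0e+00] yaw 17.46 F [0.2 0.2 0.8] T [-0.02 -0.07  0.03] w 0.0495
local tcp -0.4763 0.1617 hook x -0.2483 hook y -0.0659 axis z 0.0425
```

View pics/wrist_o.png

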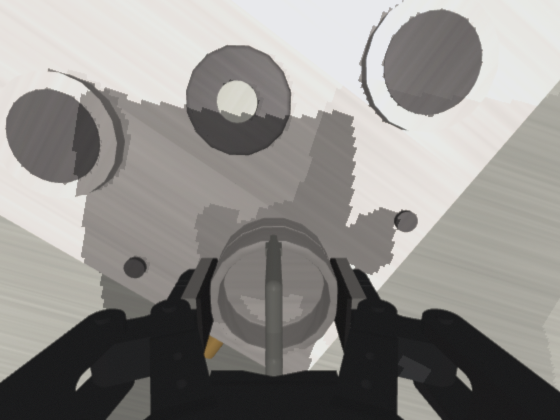

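View pics/o2.png

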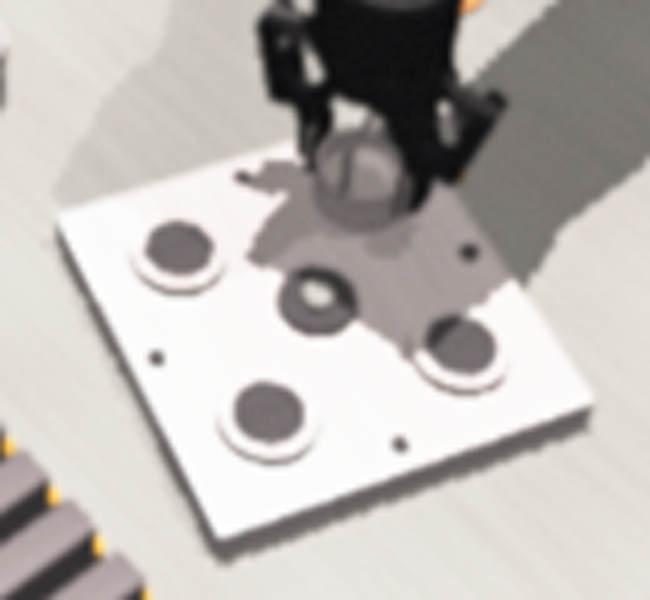

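Request:
jog_arm:
  offset:
    - [0,0,-0.08]
    - [0,0,-0.08]
    - [0,0,0]
  rotation:
    - [0,0.015,0]
    - [0,0,0]
    - [0,0,0]

```text
time_s: 30.22
position: [0.5814, 0.23, 0.0288]
orientation: [-0.0, 0.988, 0.152, -0.001]
contact_force: [1.1, -0.3, -2.3]
width: 0.0496
```

```bash
python3 st.py
```

```text
30.23 [0.5814 0.23   0.0288] zdir [-1.7e-03  3.0e-04 -1.0e+00] yaw 17.48 F [ 1.1 -0.3 -2.3] T [-0.08 -0.12  0.02] w 0.0496
local tcp -0.4764 0.1617 hook x -0.2484 hook y -0.0659 axis z 0.0401
```

Request:
jog_arm:
  offset:
    - [0,0,-0.12]
    - [0,0,-0.15]
    - [0,0,-0.15]
  rotation:
    - [0,0,0]
    - [0,0,0]
    - [0,0,0]

```text
time_s: 30.6
position: [0.5814, 0.23, 0.027]
orientation: [0.001, 0.988, 0.152, -0.005]
contact_force: [-12.6, -4.3, 24.2]
width: 0.0502
```

```bash
python3 st.py
```

```text
30.6 [0.5814 0.23   0.027 ] zdir [-0.01   -0.0032 -0.9999] yaw 17.53 F [-12.6  -4.3  24.2] T [-0.68  1.82 -0.1 ] w 0.0502
local tcp -0.4764 0.1617 hook x -0.2484 hook y -0.0659 axis z 0.0383
```

Request:
jog_arm:
  offset:
    - [0,0,0]
    - [0,0,0]
  rotation:
    - [0,0,0]
    - [0,0,0]

```text
time_s: 30.85
position: [0.5815, 0.23, 0.0274]
orientation: [0.001, 0.988, 0.152, -0.005]
contact_force: [-0.2, -1.2, 1.6]
width: 0.0494
```

```bash
python3 st.py; python3 snap.py p wrist scene; python3 - <<'E'
import cv2
a=cv2.imread("pics/scene_p.png");cv2.imwrite("pics/p2.png",cv2.resize(a[260:380,270:400],None,fx=5,fy=5,interpolation=cv2.INTER_CUBIC))
a=cv2.imread("pics/wrist_p.png");cv2.imwrite("pics/p1.png",cv2.resize(a[200:370,190:360],None,fx=3.5,fy=3.5,interpolation=cv2.INTER_CUBIC))
E
```

```text
30.85 [0.5815 0.23   0.0274] zdir [-0.0091 -0.0031 -1.    ] yaw 17.54 F [-0.2 -1.2  1.6] T [-0.11  0.12 -0.  ] w 0.0494
local tcp -0.4763 0.1618 hook x -0.2483 hook y -0.0658 axis z 0.0387
30.95 [0.5815 0.23   0.0274] [ 9.000e-04  9.883e-01  1.525e-01 -4.900e-03] [-1.33 -0.33  3.22] 0.0496
```

View pics/p1.png

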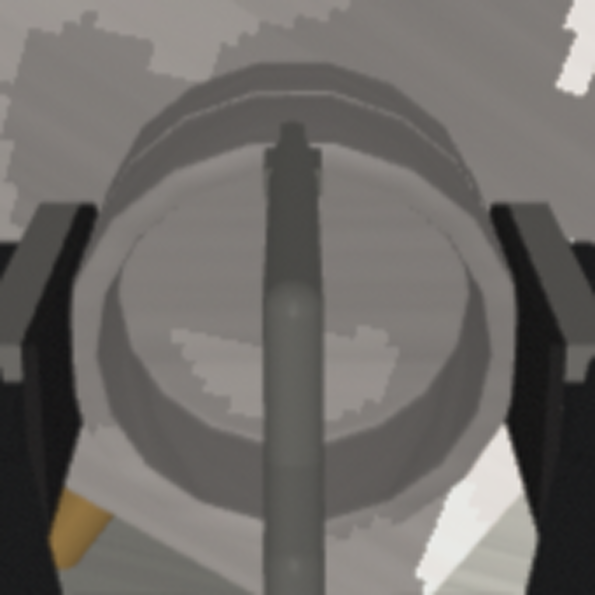

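View pics/p2.png

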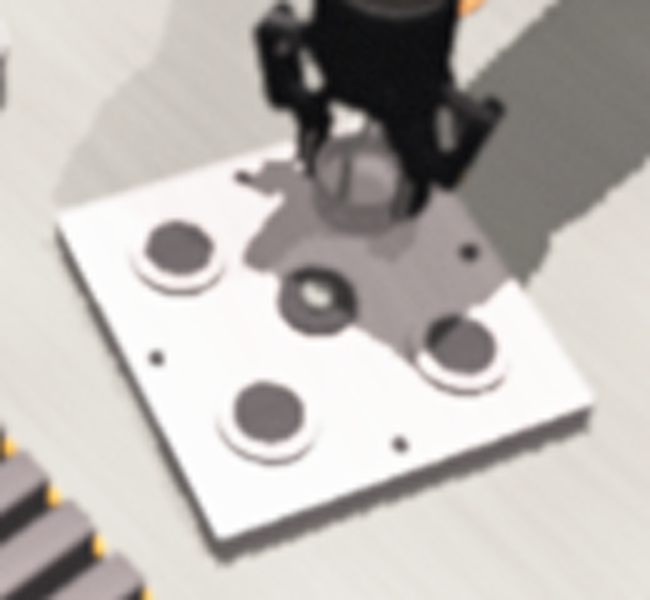

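Request:
jog_arm:
  offset:
    - [0,0,-0.12]
    - [0,0,-0.12]
    - [0,0,0]
  rotation:
    - [0,-0.04,0]
    - [0,-0.02,0]
    - [0,0,0]

```text
time_s: 31.32
position: [0.5814, 0.23, 0.0273]
orientation: [0.002, 0.988, 0.152, -0.003]
contact_force: [0.2, 0.4, -7.0]
width: 0.0495
```

```bash
python3 st.py
```

```text
31.32 [0.5814 0.23   0.0273] zdir [-0.0049 -0.0051 -1.    ] yaw 17.54 F [ 0.2  0.4 -7. ] T [-0.04 -0.29 -0.03] w 0.0495
local tcp -0.4764 0.1617 hook x -0.2484 hook y -0.0659 axis z 0.0386
```

Request:
jog_arm:
  offset:
    - [0,0,0]
    - [0,0,0]
    - [0,0,0]
    - [0,0,0]
    - [0,0,0]
  rotation:
    - [0,0,0]
    - [0,0,0]
    - [0,0,0]
    - [0,0,0]
    - [0,0,0]
  fingers: 1

```text
time_s: 31.95
position: [0.581, 0.2302, 0.0249]
orientation: [0.002, 0.988, 0.152, -0.003]
contact_force: [0.4, 0.3, 0.0]
width: 0.0851
```

```bash
python3 st.py; python3 snap.py q wrist
```

```text
31.95 [0.581  0.2302 0.0249] zdir [-0.0061 -0.0046 -1.    ] yaw 17.51 F [0.4 0.3 0. ] T [ 0.03  0.02 -0.06] w 0.0851
local tcp -0.4767 0.1613 hook x -0.2487 hook y -0.0663 axis z 0.0362
32.0 [0.581  0.2301 0.0249] [ 0.0018  0.9883  0.1522 -0.0034] [0.2  0.12 0.5 ] 0.0852
```

View pics/wrist_q.png

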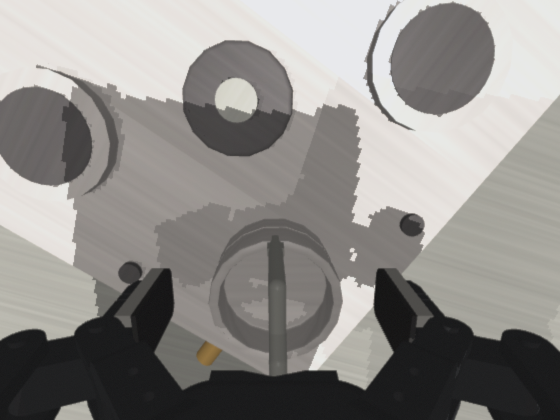

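Request:
jog_arm:
  offset:
    - [0,0,0.4]
    - [0,0,0.6]
    - [0,0,0.8]
    - [0,0,0.9]
    - [0,0,0.9]
    - [-0.5,0,0.6]
    - [-0.8,0,0.5]
    - [-0.8,0,0]
    - [-0.2,0,0]
    - [0,0,0]
  rotation:
    - [0,0,0]
    - [0,0,0]
    - [0,0,0]
    - [0,0,0]
    - [0,0,0]
    - [0,0,0]
    - [0,0,0]
    - [0,0,0]
    - [0,0,0]
    - [0,0,0]

```text
time_s: 33.25
position: [0.514, 0.2309, 0.1859]
orientation: [0.001, 0.988, 0.152, 0.006]
contact_force: [0.1, -0.9, 0.4]
width: 0.0855
```

```bash
python3 st.py; python3 snap.py r wrist scene side; python3 - <<'E'
import cv2
for n in("scene_r","side_r"):
    a=cv2.imread(f"pics/{n}.png");c=a[260:380,270:400] if n=="scene_r" else a[270:390,140:270]
    cv2.imwrite(f"pics/{n}z.png",cv2.resize(c,None,fx=5,fy=5,interpolation=cv2.INTER_CUBIC))
E
```

```text
33.25 [0.514  0.2309 0.1859] zdir [ 1.240e-02 -2.000e-04 -9.999e-01] yaw 17.5 F [ 0.1 -0.9  0.4] T [ 0.02  0.   -0.04] w 0.0855
local tcp -0.4938 0.0966 hook x -0.2658 hook y -0.131 axis z 0.1972
33.4 [0.5143 0.2307 0.1849] [0.0011 0.9884 0.1519 0.0053] [ 1.04 -0.19 -0.64] 0.0855
```

View pics/wrist_r.png

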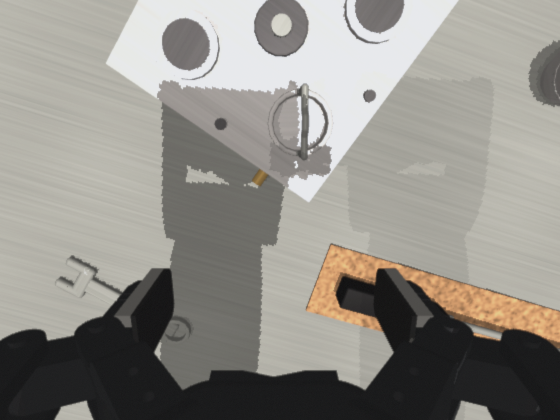

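View pics/scene_rz.png

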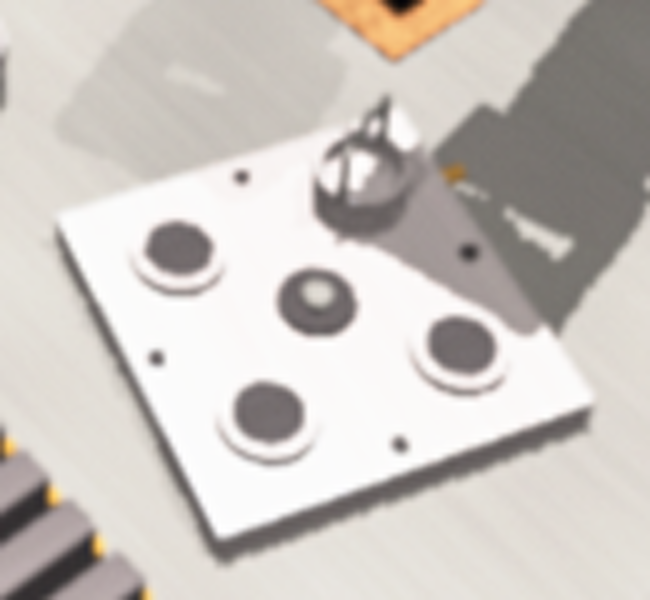

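View pics/side_rz.png

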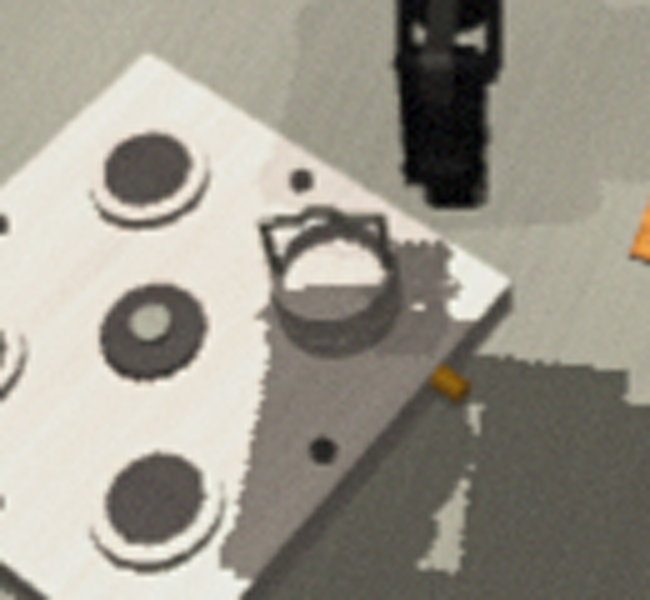

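```bash
python3 - <<'E'
import cv2,numpy as np
o=[]
for t in "kq":
    a=cv2.imread(f"pics/wrist_{t}.png")[225:365,195:355]; o.append(cv2.resize(a,None,fx=2.5*1,fy=4,interpolation=cv2.INTER_CUBIC))
for t in "kq":
    a=cv2.imread(f"pics/wrist_{t}.png")[225:365,200:350]
    cv2.imwrite(f"pics/zz_{t}.png",cv2.resize(a,None,fx=4,fy=4,interpolation=cv2.INTER_CUBIC))
    for y in (290,300,310):
        print(t,y,cv2.imread(f"pics/wrist_{t}.png")[y,203:222].sum(1)//3,cv2.imread(f"pics/wrist_{t}.png")[y,330:348].sum(1)//3)
E
```

```text
k 290 [137 138 137 138 138 138 135 144 153 154 154 154 154 153 152 145 115 107
 106] [146 149 149 150 151 151 150 149 156 201 206 206 206 205 205 205 206 206]
k 300 [135 134 135 134 134 136 153 155 156 156 156 156 157 154 141 115 109 109
 109] [115 141 150 151 152 151 152 151 153 169 203 207 207 207 206 206 206 206]
k 310 [135 135 136 136 136 138 138 140 147 152 155 155 156 157 157 156 149 124
 112] [153 154 153 153 153 153 163 198 211 212 212 212 212 212 211 211 211 209]
q 290 [142 141 141 141 140 139 135 115 120 122 123 124 123 124 122 120 111  88
  84] [ 81  92 115 119 120 121 121 121 121 120 132 184 227 230 229 228 228 228]
q 300 [136 136 136 137 137 131 113 120 122 122 122 123 122 122 118 101  86  85
  85] [ 82  81  85 104 117 120 120 120 119 119 119 121 149 222 227 226 226 226]
q 310 [144 144 143 142 141 141 139 130 123 123 124 124 124 124 123 120 105  90
  87] [ 83  94 114 122 123 122 122 122 123 128 164 222 226 225 224 224 223 223]
```

View pics/zz_k.png

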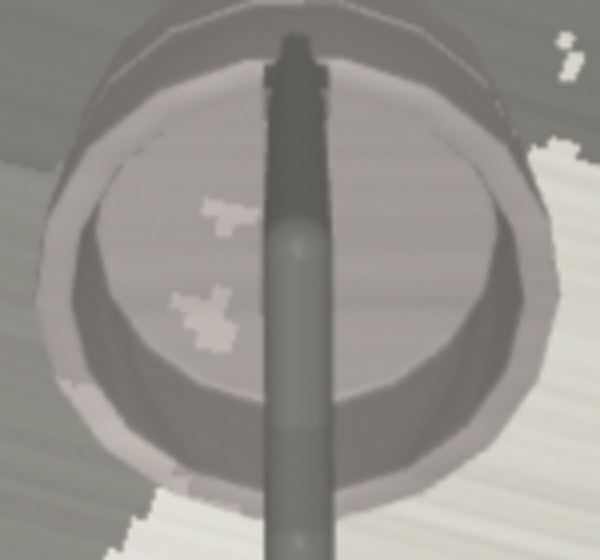

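View pics/zz_q.png

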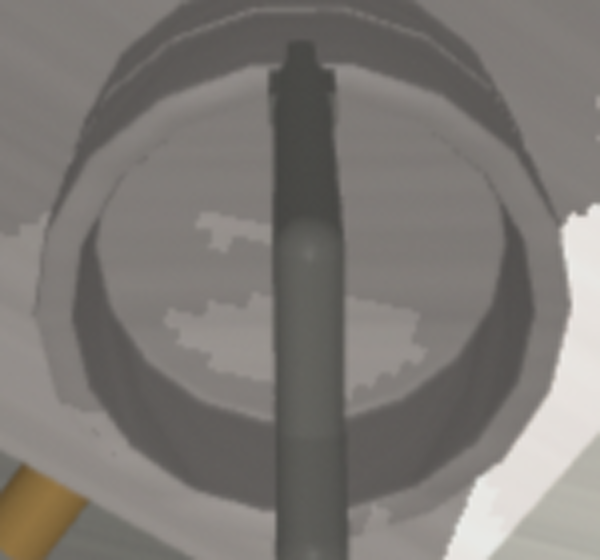

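```bash
python3 - <<'E'
from h import *
k=load("wrist_k");q=load("wrist_q")
dep=lambda f,X:(f["R"]@X+f["t"])[2]
dk=dep(k,np.array([.5695,-.0115,.043]))
for z in (.050,.051,.052,.0535): 
    for p in ((.5805,.2298),(.5815,.23)): d=dep(q,np.array([*p,z])); print(z,p,dk,d,dk/d*130.9)
# same for p vs l : gripped
E
```

```text
0.05 (0.5805, 0.2298) 0.13293004685535842 0.1324059496650762 131.4181362497794
0.05 (0.5815, 0.23) 0.13293004685535842 0.13211450270261343 131.70804701535775
0.051 (0.5805, 0.2298) 0.13293004685535842 0.13144823497017102 132.37563164933366
0.051 (0.5815, 0.23) 0.13293004685535842 0.13115678800770825 132.66978703644196
0.052 (0.5805, 0.2298) 0.13293004685535842 0.13049052027526584 133.34718182332705
0.052 (0.5815, 0.23) 0.13293004685535842 0.13019907331280306 133.64567573811865
0.0535 (0.5805, 0.2298) 0.13293004685535842 0.12905394823290803 134.83154426211797
0.0535 (0.5815, 0.23) 0.13293004685535842 0.12876250127044525 135.13672817538182
```

```bash
python3 - <<'E'
from h import *
import cv2
L=cv2.imread("pics/wrist_l.png",0).astype(float);P=cv2.imread("pics/wrist_p.png",0).astype(float);N=cv2.imread("pics/wrist_n.png",0).astype(float)
for nm,A in(("l",L),("n",N),("o",cv2.imread("pics/wrist_o.png",0).astype(float)),("p",P)):
    r=[]
    for c in (245,255,300,310):
        g=np.abs(np.diff(cv2.GaussianBlur(A,(1,5),0)[:,c])); pk=[(i+.5,round(g[i],0)) for i in range(225,362) if g[i]>3 and g[i]==g[i-2:i+3].max()]
        r.append((c,pk))
    print(nm,r)
    row=A[330,255:300]; g=np.abs(np.diff(row)); print("bail edges",[(255+i+.5,g[i]) for i in range(len(g)) if g[i]>12])
# expected shifts if nest slips up 2mm rel. to tool
f=load("wrist_l")
for z in(.043,.045):
    th=np.linspace(0,6.28,200);Q=proj(f,np.c_[.5703+.026*np.cos(th),-.0117+.026*np.sin(th),0*th+z]);print(z,Q.min(0),Q.max(0))
E
```

```text
l [(245, [(234.5, np.float64(6.0)), (246.5, np.float64(16.0)), (250.5, np.float64(4.0)), (251.5, np.float64(4.0)), (295.5, np.float64(8.0)), (308.5, np.float64(8.0)), (318.5, np.float64(13.0)), (341.5, np.float64(19.0)), (349.5, np.float64(14.0))]), (255, [(230.5, np.float64(5.0)), (242.5, np.float64(17.0)), (248.5, np.float64(4.0)), (298.5, np.float64(7.0)), (314.5, np.float64(9.0)), (323.5, np.float64(14.0)), (345.5, np.float64(16.0)), (352.5, np.float64(18.0))]), (300, [(230.5, np.float64(6.0)), (233.5, np.float64(7.0)), (245.5, np.float64(17.0)), (249.5, np.float64(4.0)), (319.5, np.float64(13.0)), (342.5, np.float64(14.0)), (350.5, np.float64(18.0))]), (310, [(236.5, np.float64(5.0)), (239.5, np.float64(5.0)), (250.5, np.float64(14.0)), (312.5, np.float64(13.0)), (335.5, np.float64(13.0)), (344.5, np.float64(17.0))])]
bail edges [(264.5, np.float64(14.0))]
n [(245, [(234.5, np.float64(4.0)), (246.5, np.float64(13.0)), (297.5, np.float64(6.0)), (305.5, np.float64(5.0)), (318.5, np.float64(10.0)), (341.5, np.float64(15.0)), (349.5, np.float64(11.0))]), (255, [(227.5, np.float64(3.
[... 2107 characters left out ...]
loat64(6.0)), (312.5, np.float64(6.0)), (318.5, np.float64(4.0)), (323.5, np.float64(10.0)), (345.5, np.float64(16.0))]), (300, [(230.5, np.float64(5.0)), (233.5, np.float64(5.0)), (245.5, np.float64(13.0)), (294.5, np.float64(4.0)), (309.5, np.float64(5.0)), (319.5, np.float64(10.0)), (342.5, np.float64(10.0)), (347.5, np.float64(5.0))]), (310, [(230.5, np.float64(9.0)), (236.5, np.float64(4.0)), (239.5, np.float64(4.0)), (250.5, np.float64(11.0)), (312.5, np.float64(10.0)), (335.5, np.float64(10.0)), (345.5, np.float64(7.0)), (359.5, np.float64(22.0))])]
bail edges []
0.043 [208.66969373 238.61966474] [341.80905626 356.97294088]
0.045 [207.72653308 240.56344266] [342.81891545 360.35452072]
```

Request:
jog_arm:
  offset:
    - [0.5,0,0]
    - [0.6,0,0]
    - [0.6,0,0]
    - [0.5,0,-0.3]
    - [0,0,-0.6]
    - [0,0,-0.6]
    - [0,0,-0.5]
    - [0,0,-0.3]
    - [0,0,0]
  rotation:
    - [0,0.06,0]
    - [0,0,0]
    - [0,0,0]
    - [0,0,0]
    - [0,0,0]
    - [0,0,0]
    - [0,0,0]
    - [0,0,0]
    - [0,0,0]
  fingers: 0

```text
time_s: 34.52
position: [0.5818, 0.2296, 0.1068]
orientation: [0.001, 0.988, 0.151, -0.004]
contact_force: [0.1, 0.6, 0.2]
width: 0.0427
```

```bash
python3 st.py
```

```text
34.52 [0.5818 0.2296 0.1068] zdir [-0.0083 -0.0025 -1.    ] yaw 17.39 F [0.1 0.6 0.2] T [-0.02  0.03  0.04] w 0.0427
local tcp -0.4759 0.162 hook x -0.2479 hook y -0.0657 axis z 0.1181
```

Request:
jog_arm:
  offset:
    - [0,0.01,-0.4]
    - [0,0,-0.5]
    - [0,0,-0.4]
    - [0,0,-0.2]
    - [0,0,0]
  rotation:
    - [0.01,-0.04,0.01]
    - [0,0,0]
    - [0,0,0]
    - [0,0,0]
    - [0,0,0]

```text
time_s: 35.15
position: [0.5821, 0.2302, 0.0598]
orientation: [0.0, 0.988, 0.152, 0.0]
contact_force: [0.6, 0.9, 0.2]
width: 0.0424
```

```bash
python3 st.py; python3 snap.py s wrist
```

```text
35.15 [0.5821 0.2302 0.0598] zdir [ 1.e-03 -2.e-04 -1.e+00] yaw 17.52 F [0.6 0.9 0.2] T [0.02 0.05 0.07] w 0.0424
local tcp -0.4764 0.1625 hook x -0.2484 hook y -0.0652 axis z 0.0711
35.2 [0.5823 0.2302 0.0601] [2.000e-04 9.883e-01 1.523e-01 7.000e-04] [ 0.26  0.18 -0.72] 0.0421
```

View pics/wrist_s.png

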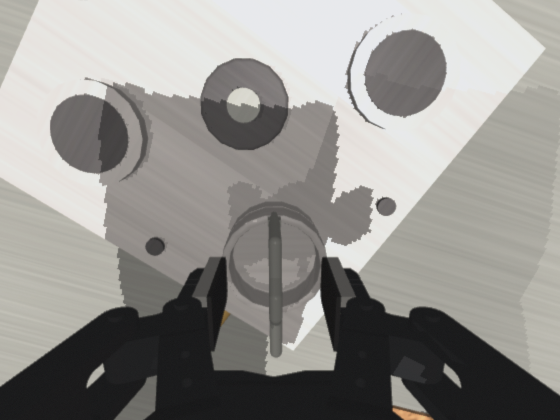

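Request:
jog_arm:
  offset:
    - [-0.02,0,-0.12]
    - [0,0,-0.12]
    - [0,0,-0.1]
    - [0,0,0]
  rotation:
    - [0,0.01,0]
    - [0,0,0]
    - [0,0,0]
    - [0,0,0]

```text
time_s: 35.7
position: [0.5828, 0.2305, 0.0507]
orientation: [-0.0, 0.988, 0.152, 0.001]
contact_force: [-0.8, 0.6, -0.4]
width: 0.0424
```

```bash
python3 st.py
```

```text
35.7 [0.5828 0.2305 0.0507] zdir [ 2.4e-03  5.0e-04 -1.0e+00] yaw 17.52 F [-0.8  0.6 -0.4] T [-0.02 -0.01 -0.03] w 0.0424
local tcp -0.4765 0.1631 hook x -0.2485 hook y -0.0645 axis z 0.062
```

Request:
jog_arm:
  offset:
    - [-0.04,-0.01,-0.06]
    - [0,0,-0.06]
    - [0,0,-0.06]
  rotation:
    - [0,0.01,0]
    - [0,0,0]
    - [0,0,0]

```text
time_s: 36.08
position: [0.5822, 0.2304, 0.0493]
orientation: [-0.0, 0.988, 0.152, -0.0]
contact_force: [-4.1, -0.9, 9.7]
width: 0.0424
```

```bash
python3 st.py
```

```text
36.08 [0.5822 0.2304 0.0493] zdir [-1.e-04  2.e-04 -1.e+00] yaw 17.53 F [-4.1 -0.9  9.7] T [-0.24  0.81 -0.  ] w 0.0424
local tcp -0.4766 0.1625 hook x -0.2486 hook y -0.0651 axis z 0.0606
```

Request:
jog_arm:
  offset:
    - [0,0,-0.06]
    - [0,0,-0.06]
    - [0,0,-0.06]
  rotation:
    - [0,0,0]
    - [0,0,0]
    - [0,0,0]

```text
time_s: 36.45
position: [0.5822, 0.2305, 0.0493]
orientation: [0.0, 0.988, 0.153, -0.001]
contact_force: [-3.7, -1.0, 8.2]
width: 0.0426
```

```bash
python3 st.py
```

```text
36.45 [0.5822 0.2305 0.0493] zdir [-0.0028 -0.0012 -1.    ] yaw 17.57 F [-3.7 -1.   8.2] T [-0.18  0.69 -0.05] w 0.0426
local tcp -0.4767 0.1626 hook x -0.2487 hook y -0.065 axis z 0.0606
```

Request:
jog_arm:
  offset:
    - [0,0,-0.15]
    - [0,0,-0.18]
    - [0,0,-0.18]
  rotation:
    - [0,0,0]
    - [0,0,0]
    - [0,0,0]

```text
time_s: 36.83
position: [0.5821, 0.2304, 0.049]
orientation: [0.002, 0.988, 0.153, -0.006]
contact_force: [-12.2, -3.6, 24.6]
width: 0.0425
```

```bash
python3 st.py
```

```text
36.83 [0.5821 0.2304 0.049 ] zdir [-0.0123 -0.0052 -0.9999] yaw 17.62 F [-12.2  -3.6  24.6] T [-0.58  2.07 -0.09] w 0.0425
local tcp -0.4766 0.1625 hook x -0.2486 hook y -0.0651 axis z 0.0603
```

Request:
jog_arm:
  offset:
    - [0,0,0.2]
    - [0,0,0.6]
    - [0,0,0.8]
    - [0,0,0.9]
    - [0,0,0.9]
    - [-0.5,0,0.6]
    - [-0.8,-0.3,0.5]
    - [-0.8,-0.3,0.3]
    - [0,0,0]
    - [0,0,0]
  rotation:
    - [0,0,0]
    - [0,0,0]
    - [0,0,0]
    - [0,0,0]
    - [0,0,0]
    - [0,0,0]
    - [0,0,0]
    - [0,0,0]
    - [0,0,0]
    - [0,0,0]

```text
time_s: 38.08
position: [0.5184, 0.2119, 0.2021]
orientation: [0.002, 0.988, 0.153, -0.004]
contact_force: [-0.5, -0.3, -0.1]
width: 0.0427
```

```bash
python3 st.py; python3 snap.py t wrist scene; python3 - <<'E'
import cv2
a=cv2.imread("pics/scene_t.png");c=a[200:380,270:400];cv2.imwrite("pics/t2.png",cv2.resize(c,None,fx=3.3,fy=3.3,interpolation=cv2.INTER_CUBIC))
E
```

```text
38.08 [0.5184 0.2119 0.2021] zdir [-0.0069 -0.0044 -1.    ] yaw 17.62 F [-0.5 -0.3 -0.1] T [ 0.05 -0.02  0.05] w 0.0427
local tcp -0.4743 0.0962 hook x -0.2463 hook y -0.1314 axis z 0.2134
38.175 [0.5185 0.2119 0.2017] [ 0.0017  0.9882  0.1532 -0.0041] [0.69 1.01 0.86] 0.0429
```

View pics/wrist_t.png

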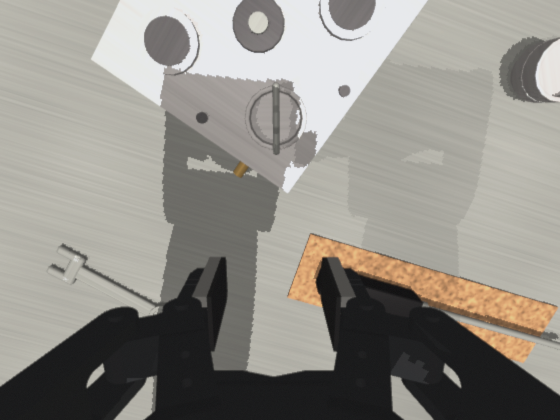

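View pics/t2.png

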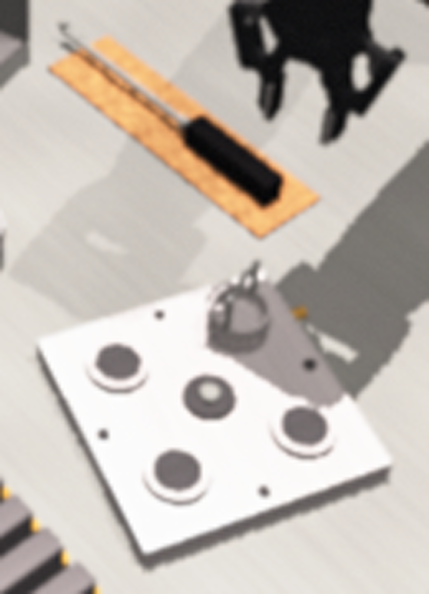

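The pictures show the nest upright in its pocket (wrist view, about 276,117). The rod's handle lies on the mat, and the gripper is clear of everything.

```bash
python3 -c "
from cell import *
print(close_job()); print(sense()['time_s'])"
```

```text
the job is handed in; nothing more can be done
None
the job is handed in; nothing more can be done
```

The job is handed in at about 38 s of the 72 s allowed. I got no verdict back, so these are my own checks.

- **Hook and rod:** I lifted the nest off the hanger by its bail with the hook rod, brought it out, stood it at about (0.57, -0.01) and drew the hook clear. The rod went back with its handle at about (0.438, 0.08) on the mat.
- **Seating:** I gripped the nest, set it in the empty pocket and pressed to about 24 N. I then pressed on its rim with the fingertips to about 25 N. It gave only 0.3 mm, so it is on a hard stop.
- **Last pictures:** They show the nest upright in its pocket, the rod on the mat and the gripper clear of both. I saw no bystander disturbed.
- **One check disagreed:** The arm's height while still gripping put the nest about 0.4 mm proud of the plate. One wrist picture taken after release suggested about 1.5 mm, with roughly 0.7 mm uncertainty. Both are inside the 1.8 mm limit. I did the rim press because of this.
- **Force readings:** Some readings on the way down showed brief spikes that did not fit what was happening, so I relied on steady values only.

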